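Probe three sunken test contacts

TASK

Lay the test probe in the sloping rest, tip at the foot, and let go, so that you can take it again by the butt end of its handle. With its tip, reach down into the square collar, then the round one, then the eared one: feel for the sunken sprung contact, press it gently until it has given about 5 mm, hold it there about half a second, and never ram it to its stop. Then put the probe back in the sloping rest, tip at the foot, let go, and leave everything else on the bench where it is.

Things in the scene. Friction and masses are not known exactly. Their poses are not given: they have to be found in the camera images.
- probe: Test probe, loose, 180 mm long, about 0.12 kg: square grey handle 20 x 20 x 110 mm, then in line a steel shank 7 mm thick, 70 mm long. At first it lies flat. x runs along it to the tip, z up. Origin: mid-length, on the handle's underside; long axis at z = +10 mm; handle x = -90 (butt) to +20 mm, shank to +90 mm. Balances 85 mm from the butt; any of its four flats may lie down.
- probe_tip (a point): The very tip of the probe's shank, on its long axis.
- probe_butt (a point): Centre of the butt end of the probe's handle, on its long axis, 180 mm from the tip.
- cradle: Probe stand, fixed: a dark base plate 190 x 80 mm, 8 mm thick, carrying a metal rest that slopes at 45 degrees. Origin: centre of the plate's underside; x is level and points towards the low end of the slope.
- rest: The sloping rest on that stand. Its frame is that of a parked probe's long axis: origin, 34 mm above the bench, where the tip comes to rest at the inner face of the foot plate; x runs 45 degrees DOWN the slope (butt to tip), y is level, z points off the slope, upwards. A little friction may hold the probe short of the foot; it is parked if the tip is within 20 mm of it.
- rest_rail (a point): Middle of the upper end of the rest's rail, on its surface. The handle's underside lies on this rail, 14 mm wide (narrower than the handle); surface at z = -10 mm of the rest's frame, from x = -138 to -60 mm. A parked handle stands free on both sides from x = -180 to -110 mm, and also underneath beyond -138 mm.
- rest_cheeks (a point): Point of the rest's long axis between the two cheeks that guide the front of the handle: 25 mm apart, flared on top, from x = -105 to -70 mm of the rest's frame, up to z = +20 mm. Further down, the tip meets the foot plate (x = 0) between two lips 22 mm apart, x = -16 to 0, z = -15 to +15 mm.
- unit: Unit under test, fixed: a low black box 200 mm (x) by 220 mm (y), 45 mm high, with three aluminium collars on its lid, which change places. Origin: centre of its underside.
- square_mouth (a point): Mouth centre of the SQUARE collar, 44 mm by 44 mm outside. Upright, 40 mm high, mouth 85 mm above the bench, straight bore 20 mm wide. In it sits a brass disc, 19 mm wide, sunk 12 to 26 mm below the mouth: the depth differs each time, is not measured and must be felt.
- contact_square (a joint): How far the sprung disc in the square collar is pressed down (m): 0 at rest, 0.012 at its bottom stop. It starts to give at 2 N and takes 1 N more per mm (7 N at 5 mm, 12 N at 10 mm); it springs back.
- round_mouth (a point): Mouth centre of the plain ROUND collar, 36 mm outside diameter, without ears. Upright, 40 mm high, mouth 85 mm above the bench, straight bore 20 mm wide. In it sits a brass disc, 19 mm wide, sunk 12 to 26 mm below the mouth: the depth differs each time, is not measured and must be felt.
- contact_round (a joint): How far the sprung disc in the round collar is pressed down (m): 0 at rest, 0.012 at its bottom stop. It starts to give at 2 N and takes 1 N more per mm (7 N at 5 mm, 12 N at 10 mm); it springs back.
- eared_mouth (a point): Mouth centre of the EARED collar: a round collar of 36 mm outside diameter with two flat ears at its foot, opposite each other, 72 mm over the ears. Upright, 40 mm high, mouth 85 mm above the bench, straight bore 20 mm wide. In it sits a brass disc, 19 mm wide, sunk 12 to 26 mm below the mouth: the depth differs each time, is not measured and must be felt.
- contact_eared (a joint): How far the sprung disc in the eared collar is pressed down (m): 0 at rest, 0.012 at its bottom stop. It starts to give at 2 N and takes 1 N more per mm (7 N at 5 mm, 12 N at 10 mm); it springs back.
- spool: Bystander, loose, to be left alone: white wire spool, 60 mm diameter, 45 mm high, standing. Origin: underside centre.
- driver: Bystander, loose, to be left alone: screwdriver with blue handle, 180 mm long, lying. Origin: underside of the handle and shaft.
- plug: Bystander, loose, to be left alone: metal connector housing, about 60 x 42 x 30 mm. Origin: underside centre.
- jar: Bystander, loose, to be left alone: clear jar with black cap, 54 mm diameter, 65 mm high. Origin: underside centre.
- meter: Bystander, loose, to be left alone: black hand-held meter, 150 x 80 mm, 36 mm high (with its dial 44 mm). Origin: underside centre.
- weight: Bystander, loose, to be left alone: steel cylinder, 44 mm diameter, 50 mm high, standing. Origin: underside centre.
There are look-alikes about, which are no part of the job. Of the things that look like the probe, the largest one is meant.

How it is judged (in metres and radians):
On the way, in this order (a step that is already met when the one before it is completed fails the run):
1. the probe has been laid in the sloping rest, tip at the foot, and let go (x of probe_tip in the frame of rest between -0.025 and 0.008 m and y of probe_tip in the frame of rest between -0.014 and 0.014 m and z of probe_tip in the frame of rest between -0.02 and 0.02 m and y of probe_butt in the frame of rest between -0.03 and 0.03 m and z of probe_butt in the frame of rest between -0.025 and 0.025 m and x of probe_butt in the frame of rest below -0.15 m and contact force between the fingers and probe below 0.05 N and linear speed of probe below 0.03 m/s), for 0.2 s.
2. the probe's tip is in the square collar and holds its contact pressed down at least 3 mm for 0.3 s (value of joint contact_square above 0.003 m and horizontal distance between probe_tip and square_mouth below 0.0095 m and distance between probe_tip and square_mouth below 0.045 m), for 0.3 s.
3. the probe's tip is in the round collar and holds its contact pressed down at least 3 mm for 0.3 s (value of joint contact_round above 0.003 m and horizontal distance between probe_tip and round_mouth below 0.0095 m and distance between probe_tip and round_mouth below 0.045 m), for 0.3 s.
4. the probe's tip is in the eared collar and holds its contact pressed down at least 3 mm for 0.3 s (value of joint contact_eared above 0.003 m and horizontal distance between probe_tip and eared_mouth below 0.0095 m and distance between probe_tip and eared_mouth below 0.045 m), for 0.3 s.
At the end, for the whole second after the job is handed in: The probe lies released and still in the sloping rest: tip within 25 mm of the foot plate along the slope, within 14 mm sideways and 20 mm across; butt up the slope, within 30 mm sideways and 25 mm across of the rest's axis (all of step 1 and angular speed of probe below 0.2 rad/s); the robot touches nothing.
It fails at once if a contact is rammed down more than 10.5 mm, close to its bottom stop (value of joint any of contact_square, contact_round, contact_eared above 0.0105 m).
It fails at once if a bystander is pushed more than 30 mm from its place (distance of any of spool, driver, plug, jar, meter, weight from where it was at the start of the episode above 0.03 m).
It also fails if it takes over 72 s, if anything falls off the work surface, if the arm or the gripper's body presses on something with over 40 N, if the wrist force passes 120 N, or if a joint passes its speed limit or range.

ROBOT

A 6-joint arm with a two-finger parallel gripper is mounted at the origin on the work surface. World frame = base frame: x ahead of the robot, y to its left, z up, the work surface at z = 0. Lengths are in mm, angles in degrees, forces in N, time in s.
With the tool pointing down it reaches from about 300 to 825 mm from the base axis. Payload 5.4 kg.
Tool frame: the origin (TCP) lies at the very end of the fingers, on their centre line; the grasp point (between the pads) lies 19 mm behind it (manip.pinch_z is the distance from the TCP to the grasp point, in mm); x points along the fingers, y is the direction in which the jaws open and shut, and the axes are right-handed (so a half turn about x gives the same grasp; the last joint's range is limited). The gripper opens to 92 mm and grips with 3 to 60 N. Pads are 20 mm wide; open, the fingers measure 128 mm over their backs; the gripper's body (75 mm by 189 mm) begins 69 mm behind the grasp point.
Start: joints at [-12.038, 9.076, 91.501, -0, 79.423, -12.038], TCP at [574.984, -0.018, 214.601] pointing down, gripper open.
Joint ranges: [-166.64, 166.64], [-54.1, 131.32], [10.49, 154.53], [-73.88, 253.88], [9.74, 151.15], [-171.62, 171.62]. Speed limits (degrees/s): [147.25, 147.25, 180, 180, 180, 180].

INTERFACE

Orientations are given as [roll, pitch, yaw] about the fixed x, y, z axes, in that order (R = Rz(yaw) Ry(pitch) Rx(roll)).
In Python, from plant import manip gives the robot as it stands. The module is installed in compiled form; this text tells all that it offers.
- The arm moves only by the tool move_arm, never from a script. Its argument "plan" is a list of rows, each a list of 2 entries, a list of its own where there are three numbers: the shift along the tool's x, y, z in m, then the turn, a rotation vector about the tool's x, y, z in rad. A call has 1 to 8 rows; each row is the pose to reach, as a shift and turn from the pose commanded when the call began, along the tool's axes at that moment; what a row does not reach only later rows make up. A row lasts 1/10 s, in which the tool goes at most 50 mm and 8.59 degrees, less where a joint would pass 70% of its speed; a pose out of reach is approached as far as the arm can. A call with a gripper value outside its range is refused whole. "claw" is the opening, from 0 (shut) to 1 (fully open), set as the call begins (left out, the last holds). The fingers move at their own pace and stop on an object; "newtons" is the grip in N (left out, the last holds). Time passes only in rows, so rows that repeat a pose let the fingers close. It gives the time, the measured TCP pose, the force and the opening at its end, in the units of the state.
- manip.get_obs(): the state, without advancing time (a new reading comes with each control period).
- manip.grab_frame(name): name is "scene" or "side" or "wrist"; returns the picture (400x640x3 uint8, blue, green, red); there is no depth.
- manip.camera_model(name): a dict with "K" (3x3 intrinsics, pixels), "R" (3x3) and "t" (3): a world point X has camera coordinates R X + t. Camera axes: x right, y down, z forward; pixel columns grow to the right and rows downward; lengths in mm; the calibration is good to about 2 mm. A picture is of the moment at which its call begins: read the wrist's pose just before it. camera_model takes no time and is no camera call; for the wrist camera it gives the pose at the moment of the call.
- manip.job_done(): hands the job in, once; it reports no verdict.
Trained networks look in the newest picture that a camera, given by its name, has taken for a name from the list of things; names that differ only in an ending like _2 or _b are one class to them, and where a whole thing is asked for, a point or a joint stands for the part that bears it (a point fixed in the world has none). Each returns a list of dicts, best first, with "conf" (0 to 1); they miss things now and then, are a little off and sometimes report something else, mostly with a low value. They report only what shows in the picture. A call takes as long as a camera call. They do not tell look-alikes from the thing itself.
- manip.cut_out(label, camera): "pixels" (400x640 bool, what is visible of it) and "bbox" ([left, top, width, height] in pixels, round what is visible of it).
- manip.pinpoint(label, camera): "pixel" ([row, column] in pixels: a listed point, or the origin of a listed thing).
The state is a dict: "time_s": time; "q": joint angles; "joint_vel": joint speeds; "tau": joint torques, N m; "ee_pos": TCP position; "orientation": TCP orientation; "contact_force": force on the tool from outside, world axes, zero at the start; "moment": the same for the moment, N m; "gripper_width": finger opening in mm.
Only numpy, scipy, OpenCV 4.12 (cv2) and the standard library are available. Lean on these libraries where they do the work, as an engineer would, in place of code of your own. Each camera call takes 0.05 s, during which the arm holds its last target. There are 200 camera calls.

## Working session

There is one attempt and no reset: what is moved stays moved. The work goes in short steps, Python scripts to look and compute and a tool call to move; the robot and the scene stay as the last step left them, time stands still between calls to the robot, and variables do not carry over. Pictures are saved under pics/ and viewed, about 8 in all and at most 12, crops included, and the job is handed in when it is done.

Besides the shell and the picture viewer there is one more tool, called as a command line: name --argument value ..., lists and objects as JSON in quotes. move_arm: Moves the arm, as the interface text tells. Its arguments: {"type":"object","properties":{"plan":{"type":"array","items":{"type":"array"}},"claw":{"type":"number"},"newtons":{"type":"number"}},"required":["plan"]}

```bash
mkdir -p pics; ls; python3 - <<'E'
from plant import manip
import cv2,numpy as np
o=manip.get_obs();print(o)
ims=[]
for c in("scene","side"):
    im=manip.grab_frame(c);cv2.imwrite(f"pics/{c}0.png",im);ims.append(im)
    m=manip.camera_model(c);print(c,m["K"].tolist(),np.round(m["R"],3).tolist(),m["t"])
    for l in["probe","probe_tip","probe_butt","cradle","rest","rest_rail","rest_cheeks","unit","square_mouth","round_mouth","eared_mouth","spool","driver","plug","jar","meter","weight"]:
        print(c,l,[(np.round(d["pixel"]).tolist(),round(d["conf"],2)) for d in manip.pinpoint(l,c)][:5])
E
```

```text
pics
{'time_s': 0.0, 'q': array([-1.20379495e+01,  9.11335492e+00,  9.15709589e+01, -4.47993528e-04,
        7.94226943e+01, -1.20387974e+01]), 'joint_vel': array([ 0.05176117, -0.10296924,  0.09792036, -0.0032228 ,  0.08910558,
        0.0591084 ]), 'tau': array([ 4.79022274e-04, -3.85570908e+01, -3.22103977e+01,  7.00944406e-02,
        3.78346047e-02, -1.56143192e-04]), 'ee_pos': array([5.74380638e+02, 1.07337376e-01, 2.13622628e+02]), 'orientation': array([-101.80308616,   89.89299097,  168.19784438]), 'contact_force': array([ 0.45409735, -0.87703747,  0.43873405]), 'moment': array([ 0.01593607, -0.00763095,  0.00014956]), 'gripper_width': 91.77961554816775}
scene [[375.9170235650552, 0.0, 319.88702274688404], [0.0, 375.9170235650552, 202.52206080714026], [0.0, 0.0, 1.0]] [[-0.672, 0.741, -0.021], [0.405, 0.343, -0.848], [-0.621, -0.578, -0.53]] [ 306.92854995 -154.4058738  1451.8645833 ]
scene probe [([244.0, 211.0], 0.72), ([218.0, 298.0], 0.69), ([207.0, 210.0], 0.65)]
scene probe_tip [([225.0, 269.0], 0.88), ([197.0, 203.0], 0.63), ([206.0, 400.0], 0.54)]
scene probe_butt [([
[... 1224 characters left out ...]
.7), ([307.0, 361.0], 0.52)]
side cradle [([335.0, 310.0], 0.89)]
side rest [([356.0, 312.0], 0.7), ([294.0, 309.0], 0.38)]
side rest_rail [([292.0, 310.0], 0.73)]
side rest_cheeks [([214.0, 384.0], 0.69), ([317.0, 307.0], 0.56), ([168.0, 327.0], 0.56)]
side unit [([183.0, 311.0], 0.75)]
side square_mouth []
side round_mouth [([168.0, 326.0], 0.57)]
side eared_mouth [([253.0, 335.0], 0.56)]
side spool [([271.0, 387.0], 0.8), ([183.0, 300.0], 0.74)]
side driver [([214.0, 383.0], 0.5)]
side plug [([228.0, 250.0], 0.6), ([356.0, 311.0], 0.6), ([272.0, 388.0], 0.34)]
side jar [([351.0, 249.0], 0.81), ([140.0, 295.0], 0.54)]
side meter [([141.0, 296.0], 0.93)]
side weight [([300.0, 256.0], 0.56)]
```

View pics/scene0.png

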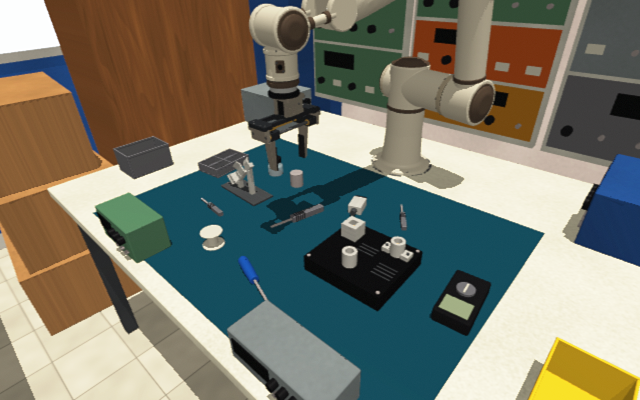

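View pics/side0.png

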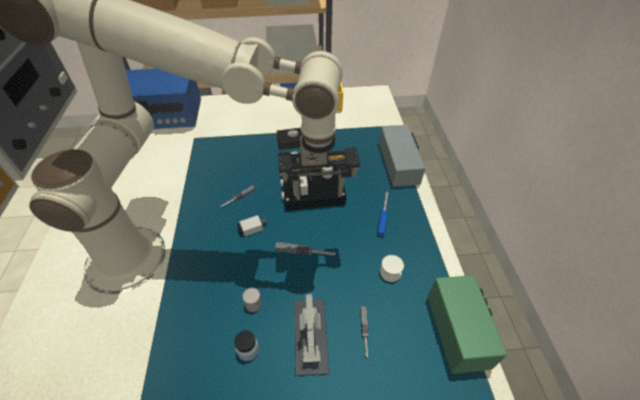

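Pictures: the scene view shows probe candidates at (row 215, col 298), (206, 211) and (217, 403). In the side view they are at (250, 305), (333, 367) and (196, 240). The central one is the largest. The cradle runs down the image in the side view, with its foot at (356, 311). Collars in the scene view: square (222, 352), round (250, 349), eared (240, 398).

```bash
cat > h.py <<'E'
from plant import manip
import numpy as np, cv2
from scipy.spatial.transform import Rotation as Ro
def ray(c,px,m=None):
    m=m or manip.camera_model(c)
    R=np.array(m["R"]);t=np.array(m["t"]).ravel();K=np.array(m["K"])
    d=R.T@np.linalg.inv(K)@np.array([px[1],px[0],1.]);return -R.T@t,d/np.linalg.norm(d)
def onz(c,px,z,m=None):
    o,d=ray(c,px,m);return o+d*(z-o[2])/d[2]
def tri(obs):  # [(cam,px,model)]
    A=np.zeros((3,3));b=np.zeros(3);P=[]
    for c,p,m in obs:
        o,d=ray(c,p,m);M=np.eye(3)-np.outer(d,d);A+=M;b+=M@o;P.append((o,M))
    x=np.linalg.solve(A,b);return x,[round(float(np.linalg.norm(M@(x-o))),1) for o,M in P]
def proj(c,X,m=None):
    m=m or manip.camera_model(c);v=np.array(m["K"])@(np.array(m["R"])@np.array(X,float)+np.array(m["t"]).ravel())
    return (v[:2]/v[2])[::-1]
def pp(l,c): return [(np.array(d["pixel"]),d["conf"]) for d in manip.pinpoint(l,c)]
def Rt(o=None):
    o=o or manip.get_obs();return Ro.from_euler("xyz",o["orientation"],degrees=True).as_matrix()
def totool(pos,R,o=None):
    """shift (m) and rotvec (rad) from the measured pose to the target pose"""
    o=o or manip.get_obs();R0=Rt(o)
    return np.round(R0.T@(np.array(pos)-o["ee_pos"])/1000,4),np.round(Ro.from_matrix(R0.T@R).as_rotvec(),4)
E
python3 - <<'E'
from h import *
def T(n,a,b): x,e=tri([("scene",a,None),("side",b,None)]);print(n,x.round(0),e)
T("tip",(225,269),(255,334));T("butt",(210,322),(246,274));T("probe",(218,298),(250,304))
T("rail",(163,249),(292,310));T("foot",(175,236),(356,312));T("cradle",(190,245),(335,310))
T("la1",(206,211),(333,367));T("la2",(217,403),(196,240))
for n,p in(("square",(222,352)),("round",(247,349)),("eared",(238,397))):print(n,onz("scene",p,85).round(0))
for n,p,z in(("spool",(245,216),0),("driver",(283,255),0),("plug",(210,356),0),("meter",(310,461),0),("weight",(186,296),0),("jar",(175,276),0)):print(n,onz("scene",p,z).round(0))
for n,p,z in(("spool",(271,387),0),("jar",(351,249),0),("weight",(306,251),0),("plug",(228,250),0),("driver",(214,383),0)):print(n,onz("side",p,z).round(0))
print(Rt().round(2))
m=manip.camera_model("wrist");print(m["K"][0],"cam pos in tool",(Rt().T@(-np.array(m["R"]).T@np.array(m["t"]).ravel()-manip.get_obs()["ee_pos"])).round(0),"axes in tool",(Rt().T@np.array(m["R"]).T).round(2).tolist())
E
```

```text
tip [616. -55.  12.] [0.3, 0.3]
butt [442.  -2.   2.] [2.0, 2.0]
probe [529. -25.   5.] [0.8, 0.8]
rail [ 534. -228.  128.] [0.2, 0.2]
foot [ 522. -341.   39.] [6.5, 6.5]
cradle [ 527. -281.    6.] [0.1, 0.1]
la1 [ 666. -286.    6.] [5.0, 5.0]
la2 [327. 213.   7.] [3.6, 3.6]
square [531. 182.  85.]
round [616. 240.  85.]
eared [513. 306.  85.]
spool [ 765. -109.    0.]
driver [789.  89.   0.]
plug [374.  77.   0.]
meter [544. 498.   0.]
weight [ 388. -175.    0.]
jar [ 377. -291.    0.]
spool [ 761. -115.   -0.]
jar [ 375. -306.    0.]
weight [ 377. -187.    0.]
plug [366.  76.   0.]
driver [793.  93.   0.]
[[-0.  1. -0.]
 [ 0. -0. -1.]
 [-1. -0. -0.]]
[345.64288128   0.         318.61436443] cam pos in tool [-170.    1.  -72.] axes in tool [[-0.0, -0.26, 0.97], [1.0, -0.0, 0.0], [0.0, 0.97, 0.26]]
```

```bash
python3 - <<'E'
from h import *
m=manip.camera_model("wrist");im=manip.grab_frame("wrist");cv2.imwrite("pics/w0.png",im)
for l,z in(("probe",0),("probe_tip",10),("probe_butt",10)):
    for p,c in pp(l,"wrist"):print(l,p.round(0),round(c,2),onz("wrist",p,z,m).round(1))
for d in manip.cut_out("probe","wrist"):print(d["bbox"],d["conf"])
E
```

```text
probe [378. 385.] 0.79 [ 664.7 -281.4    0. ]
probe [194. 281.] 0.67 [532.1 -26.1   0. ]
probe [217. 359.] 0.66 [622.6 -54.4   0. ]
probe_tip [218. 357.] 0.88 [619.9 -51.9  10. ]
probe_tip [ 3. 10.] 0.39 [276.2 168.   10. ]
probe_butt [180. 202.] 0.85 [446.9  -7.3  10. ]
probe_butt [343. 396.] 0.63 [ 673.5 -218.3   10. ]
[198.8, 169.3, 157.4, 48.5] 0.64
[377.1, 353.9, 24.3, 42.9] 0.55
```

View pics/w0.png

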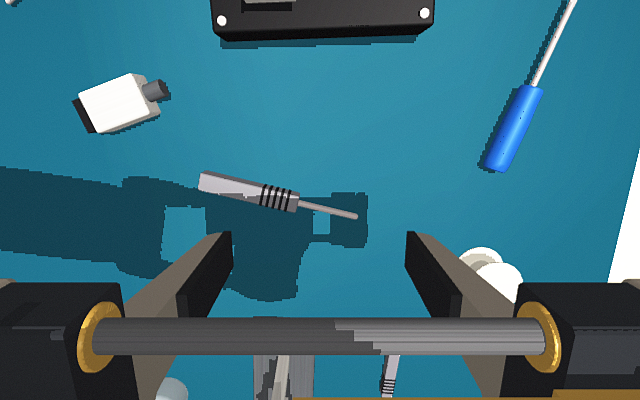

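Wrist picture: probe handle from (180, 202) to about (200, 298), tip at (217, 357). That gives 179 mm, so it is the largest one. The look-alike at (375, 388) is clearly smaller.

```bash
python3 - <<'E'
from h import *
a=np.radians(-14.5);d=np.array([np.cos(a),np.sin(a),0]);x=np.array([0,0,-1.]);R=np.c_[x,np.cross(d,x),d]
b=np.array([446.5,-6.5,0]);print(totool(b+48*d+[0,0,130],R))
E
```

```text
(array([ 0.0846, -0.082 ,  0.0185]), array([-1.3177, -0.    , -0.    ]))
```

move_arm --plan '[[[0.0846,-0.082,0.0185],[-1.3177,0,0]],[[0.0846,-0.082,0.0185],[-1.3177,0,0]],[[0.0846,-0.082,0.0185],[-1.3177,0,0]],[[0.0846,-0.082,0.0185],[-1.3177,0,0]],[[0.0846,-0.082,0.0185],[-1.3177,0,0]],[[0.0846,-0.082,0.0185],[-1.3177,0,0]],[[0.0846,-0.082,0.0185],[-1.3177,0,0]],[[0.0846,-0.082,0.0185],[-1.3177,0,0]]]' --claw 0.6

```text
time_s: 2.85
ee_pos: [493.0, -18.5, 130.1]
orientation: [13.7, 90.0, -7.2]
contact_force: [0.1, -0.7, -0.5]
gripper_width: 55.1
```

move_arm --plan '[[[0,0,0],[-0.12,0,0]],[[0,0,0],[-0.12,0,0]],[[0,0,0],[-0.12,0,0]]]'

```text
time_s: 3.15
ee_pos: [493.0, -18.5, 130.1]
orientation: [30.7, 90.0, 16.2]
contact_force: [0.4, 0.5, -0.3]
gripper_width: 54.8
```

```bash
cat > lookp.py <<'E'
from h import *
m=manip.camera_model("wrist");o=manip.get_obs();im=manip.grab_frame("wrist");cv2.imwrite("pics/w1.png",im)
P={}
for l in("probe_tip","probe_butt"):
    for p,c in pp(l,"wrist"):print(l,p.round(0),round(c,2),onz("wrist",p,10,m).round(1))
for k in manip.cut_out("probe","wrist")[:2]:
    ys,xs=np.nonzero(k["pixels"]);print(k["bbox"],k["conf"])
    P=np.array([onz("wrist",(y,x),10,m)[:2] for y,x in list(zip(ys,xs))[::7]])
    c=P.mean(0);u=np.linalg.svd(P-c)[2][0];s=(P-c)@u;print("axis az",np.degrees(np.arctan2(u[1],u[0])),"centre",c,"ext",s.min(),s.max())
print(o["ee_pos"].round(1),o["q"].round(1),Rt(o).round(3).tolist(),o["gripper_width"])
E
python3 lookp.py
```

```text
probe_tip [325. 319.] 0.98 [620.6 -52.3  10. ]
probe_butt [135. 320.] 0.65 [446.2  -6.2  10. ]
[304.6, 131.9, 25.7, 187.1] 0.92
axis az -14.031772707775064 centre [508.87007647 -23.11866221] ext -65.81626345113688 105.77635367378792
[494.0, 85.1, 146.0, 230.8] 0.63
axis az 3.3427155954062377 centre [553.80980158 187.16124993] ext -81.95945104414051 127.84201014688696
[493.  -18.5 130.1] [-16.2   1.7 109.4   0.   68.9 -91.7] [[0.0, 0.251, 0.968], [0.0, 0.968, -0.251], [-1.0, 0.0, 0.0]] 54.82203455743727
```

Both views agree, and the probe is centred between the jaws. Descend and grip.

move_arm --plan '[[[0.045,0,0],[0,0,0]],[[0.09,0,0],[0,0,0]],[[0.115,0,0],[0,0,0]],[[0.126,0,0],[0,0,0]],[[0.126,0,0],[0,0,0]]]'

```text
time_s: 3.85
ee_pos: [492.0, -18.2, 2.9]
orientation: [178.2, 89.8, 163.8]
contact_force: [-0.2, -0.5, 0.8]
gripper_width: 54.9
```

move_arm --plan '[[[0,0,0],[0,0,0]],[[0,0,0],[0,0,0]],[[0,0,0],[0,0,0]],[[0,0,0],[0,0,0]],[[0,0,0],[0,0,0]],[[0,0,0],[0,0,0]]]' --claw 0 --newtons 35

```text
time_s: 4.45
ee_pos: [493.5, -18.6, 4.7]
orientation: [2.3, 89.9, -12.1]
contact_force: [-0.4, 1.0, 4.8]
gripper_width: 19.9
```

move_arm --plan '[[[-0.04,0,0],[0,0,0]],[[-0.08,0,0],[0,0,0]],[[-0.13,0,0],[0,0,0]],[[-0.18,0,0],[0,0,0]],[[-0.22,0,0],[0,0,0]],[[-0.22,0,0],[0,0,0]]]'

```text
time_s: 5.05
ee_pos: [496.4, -19.5, 230.6]
orientation: [-2.2, 89.3, -16.6]
contact_force: [1.3, 0.0, -0.8]
gripper_width: 19.7
```

```bash
python3 - <<'E'
from h import *
c="wrist"
m=manip.camera_model(c);o=manip.get_obs();manip.grab_frame(c)
print(o["ee_pos"],o["gripper_width"])
R0=Rt(o)
for l in("probe_tip","probe_butt"):
    for p,cf in pp(l,c):
        X=onz(c,p,o["ee_pos"][2]+7,m);print(l,p.round(0),round(cf,2),X.round(1),"tool",(R0.T@(X-o["ee_pos"])).round(1))
# cradle from scene and side (the arm may hide)
for cam in("scene","side"):
    manip.grab_frame(cam)
    for l in("rest_rail","rest_cheeks","rest","cradle","square_mouth","round_mouth","eared_mouth"):
        print(cam,l,[(p.round(1).tolist(),round(cf,2)) for p,cf in pp(l,cam)])
E
```

```text
[496.44326545 -19.49381521 230.59559348] 19.671271438178067
probe_butt [157. 318.] 0.8 [448.8  -8.7 237.6] tool [ -7.6  -1.4 -48.7]
scene rest_rail [([161.9, 249.9], 0.7)]
scene rest_cheeks [([168.6, 242.6], 0.63)]
scene rest [([178.1, 234.8], 0.84), ([221.1, 354.2], 0.25)]
scene cradle [([193.9, 246.1], 0.81)]
scene square_mouth [([221.5, 352.9], 0.74)]
scene round_mouth [([251.4, 347.1], 0.61), ([167.5, 240.9], 0.52)]
scene eared_mouth [([241.5, 398.4], 0.95), ([192.7, 245.8], 0.47)]
side rest_rail [([295.7, 311.7], 0.61)]
side rest_cheeks [([315.1, 307.3], 0.88)]
side rest [([358.2, 311.8], 0.91)]
side cradle [([272.2, 386.7], 0.65), ([333.5, 311.2], 0.63), ([204.7, 299.4], 0.18)]
side square_mouth []
side round_mouth [([168.8, 326.9], 0.65), ([140.4, 296.7], 0.46)]
side eared_mouth []
```

```bash
python3 - <<'E'
from h import *
d=np.array([0,-1.,0]);x=np.array([0,0,-1.]);R=np.c_[x,np.cross(d,x),d]
print(totool([455,-190,270],R))
E
```

```text
(array([-0.046 , -0.1755,  0.0057]), array([ 1.32e+00,  1.00e-04, -1.00e-04]))
```

move_arm --plan '[[[-0.046,-0.04,0],[1.32,0,0]],[[-0.046,-0.08,0.005],[1.32,0,0]],[[-0.046,-0.12,0.005],[1.32,0,0]],[[-0.046,-0.1755,0.0057],[1.32,0,0]],[[-0.046,-0.1755,0.0057],[1.32,0,0]],[[-0.046,-0.1755,0.0057],[1.32,0,0]],[[-0.046,-0.1755,0.0057],[1.32,0,0]],[[-0.046,-0.1755,0.0057],[1.32,0,0]]]'

```text
time_s: 6.8
ee_pos: [454.9, -190.2, 270.0]
orientation: [117.7, 90.0, 34.2]
contact_force: [0.0, 1.3, -1.4]
gripper_width: 19.5
```

move_arm --plan '[[[0,0,0],[0.12,0,0]],[[0,0,0],[0.12,0,0]],[[0,0,0],[0.12,0,0]],[[0,0,0],[0.12,0,0]]]'

```text
time_s: 7.2
ee_pos: [455.0, -189.9, 270.0]
orientation: [-156.9, 90.0, 113.2]
contact_force: [-0.3, -0.1, -1.2]
gripper_width: 19.9
```

```bash
cat > lookr.py <<'E'
from h import *
import sys,pickle
n=sys.argv[1];labels=sys.argv[2:]
m=manip.camera_model("wrist");o=manip.get_obs();im=manip.grab_frame("wrist");cv2.imwrite(f"pics/{n}.png",im)
D={}
for l in labels:
    D[l]=pp(l,"wrist");print(l,[(p.round(1).tolist(),round(c,2)) for p,c in D[l]])
pickle.dump((m,D),open(n+".pkl","wb"))
print(o["ee_pos"].round(1),Rt(o).round(3).tolist(),o["q"].round(0))
E
python3 lookr.py r1 rest rest_rail rest_cheeks cradle
```

```text
rest [([281.0, 370.4], 0.63)]
rest_rail [([231.5, 397.2], 0.72)]
rest_cheeks [([260.6, 385.5], 0.64)]
cradle [([227.6, 370.6], 0.61)]
[ 455.  -189.9  270. ] [[-0.0, 1.0, 0.002], [0.0, 0.002, -1.0], [-1.0, -0.0, -0.0]] [-37.  -5. 100.   0.  85. -37.]
```

move_arm --plan '[[[0,0.04,0],[0,0,0]],[[0,0.085,0],[0,0,0]],[[0,0.125,0],[0,0,0]],[[0,0.145,0],[0,0,0]],[[0,0.145,0],[0,0,0]],[[0,0.145,0],[0,0,0]]]'

```text
time_s: 8.05
ee_pos: [599.5, -189.9, 269.6]
orientation: [-103.6, 89.9, 166.4]
contact_force: [-0.2, 0.2, -1.5]
gripper_width: 19.8
```

```bash
python3 lookr.py r2 rest rest_rail rest_cheeks cradle; python3 - <<'E'
from h import *
import pickle
m1,D1=pickle.load(open("r1.pkl","rb"));m2,D2=pickle.load(open("r2.pkl","rb"))
for l in D1:
    if D1[l] and D2[l]: print(l,tri([(0,D1[l][0][0],m1),(0,D2[l][0][0],m2)]))
im=np.hstack([cv2.resize(cv2.imread(f"pics/r{i}.png"),(400,250)) for i in(1,2)])
a=cv2.imread("pics/r1.png");b=cv2.imread("pics/r2.png");cv2.imwrite("pics/r12.png",np.hstack([a[:,240:],b[:,:400]]))
E
```

```text
rest [([284.6, 258.0], 0.74)]
rest_rail [([232.5, 244.8], 0.71)]
rest_cheeks [([231.4, 245.2], 0.62), ([260.4, 250.8], 0.58)]
cradle [([227.5, 265.6], 0.88)]
[ 599.5 -189.9  269.6] [[-0.001, 1.0, 0.001], [0.0, 0.001, -1.0], [-1.0, -0.001, -0.0]] [-29.  15.  78.  -0.  87. -29.]
rest (array([ 522.45430956, -337.32291682,   40.32471424]), [2.1, 2.1])
rest_rail (array([ 530.23680933, -233.74670981,  131.75250248]), [0.4, 0.4])
rest_cheeks (array([ 524.36880598, -251.78563403,  122.63012618]), [14.6, 14.6])
cradle (array([ 527.24387621, -279.84001519,   -7.97293635]), [0.1, 0.1])
```

View pics/r12.png

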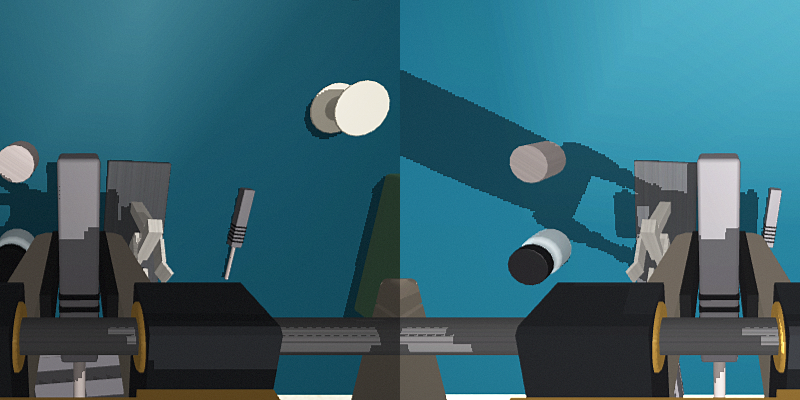

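The cradle foot is hidden behind the gripper crossbar; the rail and cheeks show at about (232, 397) and (260, 385) in the first view. I'll shift further back and look again.

move_arm --plan '[[[0,0,0.04],[0,0,0]],[[0,0,0.08],[0,0,0]],[[0,0,0.11],[0,0,0]],[[0,0,0.12],[0,0,0]],[[0,0,0.12],[0,0,0]],[[0,0,0.12],[0,0,0]]]'

```text
time_s: 8.9
ee_pos: [600.0, -308.8, 270.1]
orientation: [173.1, 90.0, 83.1]
contact_force: [0.1, -0.6, -0.8]
gripper_width: 19.6
```

```bash
python3 lookr.py r3 rest rest_rail rest_cheeks cradle
```

```text
rest [([194.1, 253.3], 0.97)]
rest_rail [([105.4, 237.7], 0.91)]
rest_cheeks [([153.1, 244.5], 0.57)]
cradle [([141.1, 261.3], 0.61)]
[ 600.  -308.8  270.1] [[0.0, 1.0, 0.0], [0.001, 0.0, -1.0], [-1.0, 0.0, -0.001]] [-37.  22.  69.   0.  88. -38.]
```

move_arm --plan '[[[0,-0.04,0],[0,0,0]],[[0,-0.085,0],[0,0,0]],[[0,-0.125,0],[0,0,0]],[[0,-0.15,0],[0,0,0]],[[0,-0.15,0],[0,0,0]],[[0,-0.15,0],[0,0,0]]]'

```text
time_s: 9.75
ee_pos: [450.3, -309.7, 270.5]
orientation: [61.6, 89.9, -28.4]
contact_force: [0.6, 0.3, -0.8]
gripper_width: 19.4
```

```bash
python3 lookr.py r4 rest rest_rail rest_cheeks cradle; python3 - <<'E'
from h import *
import pickle
m1,D1=pickle.load(open("r3.pkl","rb"));m2,D2=pickle.load(open("r4.pkl","rb"))
for l in D1:
    if D1[l] and D2[l]: print(l,tri([(0,D1[l][0][0],m1),(0,D2[l][0][0],m2)]))
a=cv2.imread("pics/r4.png");b=cv2.imread("pics/r3.png");cv2.imwrite("pics/r34.png",np.hstack([a[:,240:],b[:,:400]]))
E
```

```text
rest [([194.5, 378.2], 0.84)]
rest_rail [([104.0, 410.1], 0.57)]
rest_cheeks [([147.0, 395.4], 0.91), ([106.6, 412.0], 0.74)]
cradle [([139.9, 378.0], 0.82)]
[ 450.3 -309.7  270.5] [[0.001, 1.0, -0.0], [-0.001, -0.0, -1.0], [-1.0, 0.001, 0.001]] [-47.   3.  92.   0.  85. -47.]
rest (array([ 522.58657433, -340.27341808,   39.1727757 ]), [0.9, 0.9])
rest_rail (array([ 530.53003648, -236.93969336,  129.24655686]), [0.0, 0.0])
rest_cheeks (array([ 527.22122383, -280.19980433,   97.11118389]), [2.4, 2.4])
cradle (array([ 527.38008454, -280.94974489,   -6.74094417]), [0.1, 0.1])
```

View pics/r34.png

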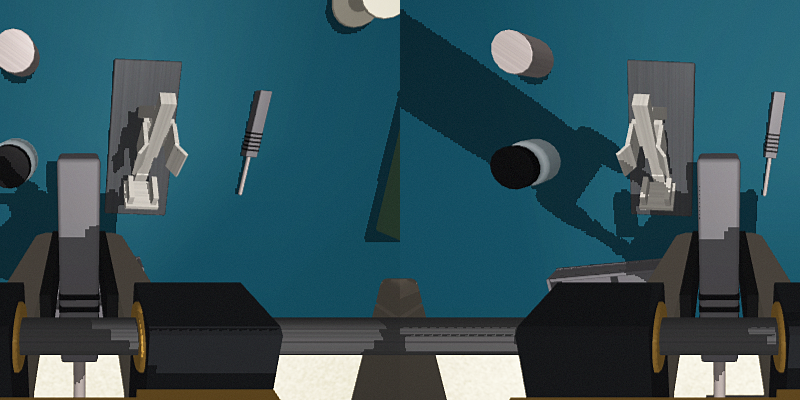

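```bash
python3 - <<'E'
from h import *
import pickle
for n,C in(("r3",[(60,228),(62,294),(213,235),(215,290)]),("r4",[(60,352),(62,421),(213,347),(215,405)])):
    m,D=pickle.load(open(n+".pkl","rb"))
    for l,z in(("rest",34),("rest_rail",124.5),("rest_cheeks",95.5),("cradle",0)): print(n,l,onz(0,D[l][0][0],z,m).round(1))
    P=[onz(0,p,8,m)[:2].round(1) for p in C];print(P,"centre",np.mean(P,0))
# all-view tri
ms={n:pickle.load(open(n+".pkl","rb")) for n in("r1","r2","r3","r4")}
S={"rest":((178.1,234.8),(358.2,311.8)),"rest_rail":((162.5,249.5),(294,311)),"rest_cheeks":((168.6,242.6),(316,307.3)),"cradle":((192,245.5),(334,310.5))}
for l in S:
    ob=[(0,(ms[n][1][l][0][0] if not(n=="r2" and l=="rest_cheeks") else ms[n][1][l][1][0]),ms[n][0]) for n in ms if not(l=="rest" and n in("r1","r2"))]
    print(l,tri(ob),tri(ob+[("scene",S[l][0],None),("side",S[l][1],None)]),tri([("scene",S[l][0],None),("side",S[l][1],None)]))
E
```

```text
r3 rest [ 521.6 -340.7   34. ]
r3 rest_rail [ 529.5 -237.   124.5]
r3 rest_cheeks [ 526.9 -282.8   95.5]
r3 cradle [ 528.5 -280.4    0. ]
[array([ 495. , -185.8]), array([ 572. , -187.9]), array([ 491.4, -372.8]), array([ 563.3, -375.6])] centre [ 530.425 -280.525]
r4 rest [ 523.5 -342.5   34. ]
r4 rest_rail [ 531.7 -236.9  124.5]
r4 rest_cheeks [ 527.4 -278.    95.5]
r4 cradle [ 526.2 -280.2    0. ]
[array([ 490.4, -187. ]), array([ 571.2, -189.2]), array([ 488.5, -374.2]), array([ 564.6, -377.1])] centre [ 528.675 -281.875]
rest (array([ 522.58657433, -340.27341808,   39.1727757 ]), [0.9, 0.9]) (array([ 523.26014522, -343.36060732,   28.4821747 ]), [3.0, 1.4, 2.8, 4.5]) (array([ 523.938968  , -343.80212537,   28.03110239]), [3.6, 3.6])
rest_rail (array([ 530.40762313, -236.11338551,  127.7358108 ]), [1.5, 1.2, 0.9, 0.9]) (array([ 531.06267042, -235.0726798 ,  127.4675078 ]), [0.2, 1.9, 2.1, 1.8, 3.8, 5.1]) (array([ 533.3669729 , -230.99937137,  126.81969605]), [3.0, 3.0])
rest_cheeks (array([ 527.35625207, -279.86560268,   97.01387333]), [0.7, 0.7, 2.7, 2.1]) (array([ 526.81578233, -278.30018283,   94.94059243]), [2.6, 1.8, 4.6, 0.8, 5.7, 6.9]) (array([ 526.56519526, -272.21651158,   91.85068173]), [3.5, 3.5])
cradle (array([ 527.31529737, -280.78064984,   -9.32823653]), [0.3, 0.7, 0.6, 0.6]) (array([ 527.74008642, -278.54785758,   -0.79694569]), [1.9, 1.5, 2.0, 2.2, 0.7, 2.5]) (array([ 529.21344299, -277.06685548,    0.83481987]), [0.2, 0.2])
```

```bash
python3 - <<'E'
from h import *
import pickle
for n,(l,r) in(("r3",(230,293)),("r4",(350,417))):
    m,D=pickle.load(open(n+".pkl","rb"));im=cv2.imread(f"pics/{n}.png")
    B=im[...,0].astype(float)-im[...,2]   # blue minus red
    g=np.abs(cv2.Sobel(cv2.GaussianBlur(B,(3,3),0),cv2.CV_64F,1,0))
    for name,c0 in(("L",l),("R",r)):
        pts=[]
        for y in range(66,(205 if name=="L" else 120)):
            w=g[y,c0-10:c0+11];k=w.argmax()
            if w[k]>30: pts.append((c0-10+k,y))
        pts=np.array(pts,np.float32)
        if len(pts)<10: print(n,name,len(pts));continue
        vx,vy,x0,y0=cv2.fitLine(pts,cv2.DIST_HUBER,0,.01,.01).ravel()
        f=lambda y:(y,x0+vx/vy*(y-y0))
        a,b=onz(0,f(70),8,m),onz(0,f(200),8,m)
        print(n,name,len(pts),a[:2].round(1),b[:2].round(1),"yaw",np.degrees(np.arctan2(a[0]-b[0],a[1]-b[1])).round(2))
E
```

```text
r3 L 134 [ 492.9 -196.7] [ 485.2 -355.2] yaw 2.79
r3 R 54 [ 573.  -196.7] [ 565.8 -355.2] yaw 2.57
r4 L 139 [ 493.1 -198. ] [ 479.1 -356.6] yaw 5.01
r4 R 54 [ 571.6 -198. ] [ 564.7 -356.6] yaw 2.48
```

```bash
cat > rest.py <<'E'
from h import *
yaw=np.radians(3.2);h=np.array([-np.sin(yaw),-np.cos(yaw),0]);z=np.array([0,0,1.])
O=np.array([524.4,-341.3,34.]);xr=(h-z)/2**.5;zr=(h+z)/2**.5;yr=np.cross(zr,xr)
def pose(xx,zz,yy=0,side=True):
    # TCP at rest coords (xx,yy,zz); side: tool x=-zr, tool z=xr ; else tool x=xr
    R=np.c_[-zr,np.cross(xr,-zr),xr] if side else None
    return O+xx*xr+yy*yr+zz*zr,R
E
python3 - <<'E'
from rest import *
p,R=pose(-137.5,114);print(p,totool(p,R),R.round(2).tolist())
E
```

```text
[ 525.32758647 -324.70890048  211.83735547] (array([0.058 , 0.0746, 0.015 ]), array([0.0539, 0.785 , 0.0224])) [[0.04, 1.0, -0.04], [0.71, -0.06, -0.71], [-0.71, 0.0, -0.71]]
```

move_arm --plan '[[[0.0,0.03,0.0],[0.0539,0.785,0.0224]],[[0.02,0.06,0.01],[0.0539,0.785,0.0224]],[[0.058,0.0746,0.015],[0.0539,0.785,0.0224]],[[0.058,0.0746,0.015],[0.0539,0.785,0.0224]],[[0.058,0.0746,0.015],[0.0539,0.785,0.0224]],[[0.058,0.0746,0.015],[0.0539,0.785,0.0224]],[[0.058,0.0746,0.015],[0.0539,0.785,0.0224]],[[0.058,0.0746,0.015],[0.0539,0.785,0.0224]]]'

```text
time_s: 10.8
ee_pos: [525.3, -324.6, 213.0]
orientation: [179.9, 45.2, 86.7]
contact_force: [0.4, -0.7, -1.3]
gripper_width: 19.8
```

```bash
python3 - <<'E'
from rest import *
o=manip.get_obs();print(o["q"].round(0))
p,R=pose(-137.5,54);print(totool(p,R))
tipw=o["ee_pos"]+Rt(o)@[-6,0,131.5];bw=o["ee_pos"]+Rt(o)@[-6,0,-48.5]
for c in("scene","side"):
    im=manip.grab_frame(c);cv2.imwrite(f"pics/{c}1.png",im)
    for l,X in(("probe_tip",tipw),("probe_butt",bw)):
        print(c,l,"expect",proj(c,X).round(1),[(p.round(1).tolist(),round(cf,2)) for p,cf in pp(l,c)])
E
```

```text
[-56.  39.  63.  28. 114. -50.]
(array([ 0.0607, -0.    ,  0.0007]), array([ 0.0013,  0.004 , -0.0008]))
scene probe_tip expect [146.6 217.1] [([198.3, 200.3], 0.57), ([143.5, 215.8], 0.44)]
scene probe_butt expect [119.9 232.4] [([117.5, 232.1], 0.59), ([230.0, 403.2], 0.58), ([212.6, 222.9], 0.54), ([172.9, 277.2], 0.21)]
side probe_tip expect [380.5 310.7] [([357.5, 366.5], 0.57), ([205.8, 222.3], 0.55)]
side probe_butt expect [292.7 308.1] [([188.5, 255.2], 0.72), ([290.8, 309.6], 0.63), ([307.8, 363.4], 0.61)]
```

move_arm --plan '[[[0.03,0,0.0007],[0,0.003,0]],[[0.06,0,0.0007],[0,0.003,0]],[[0.08,0,0.0007],[0,0.003,0]],[[0.09,0,0.0007],[0,0.003,0]],[[0.09,0,0.0007],[0,0.003,0]],[[0.09,0,0.0007],[0,0.003,0]]]'

```text
time_s: 11.7
ee_pos: [528.5, -262.6, 148.8]
orientation: [179.9, 44.9, 86.7]
contact_force: [-0.4, 0.1, -1.3]
gripper_width: 19.7
```

```bash
python3 - <<'E'
from rest import *
o=manip.get_obs();e=o["ee_pos"]-O;print("tcp in rest",(e@xr).round(1),(e@yr).round(1),(e@zr).round(1))
m=manip.camera_model("wrist");w=manip.grab_frame("wrist");c=manip.grab_frame("scene");s=manip.grab_frame("side")
f=lambda im,r0,c0:cv2.resize(im[r0:r0+80,c0:c0+100],(400,320),interpolation=cv2.INTER_CUBIC)
cv2.imwrite("pics/p2.png",np.vstack([np.hstack([f(c,120,190),f(s,285,260)]),np.hstack([cv2.resize(w[100:400,170:470],(400,280))]*2)]))
E
```

```text
tcp in rest -136.9 -0.3 25.5
```

View pics/p2.png

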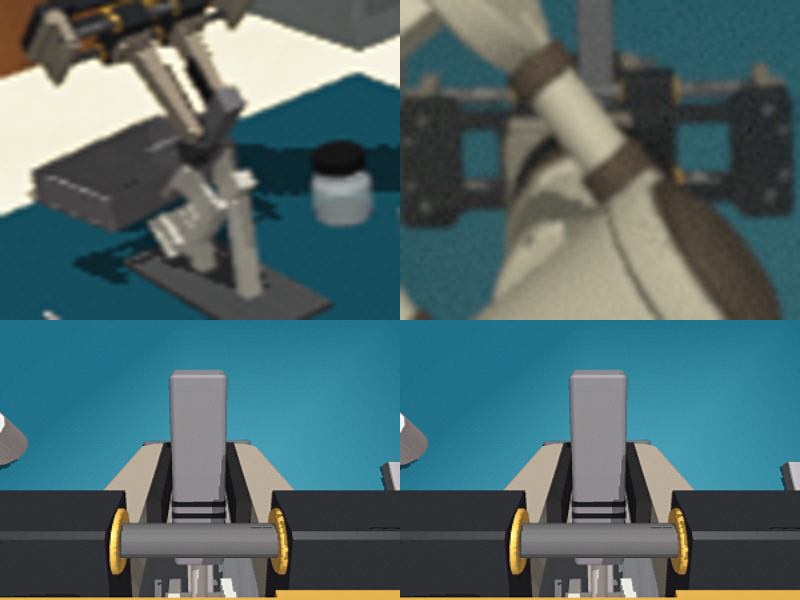

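The wrist view shows the shank centred between the foot lips (bottom centre), and the scene view shows the probe parallel above the rest. Lower gently.

move_arm --plan '[[[0.01,0,0],[0,0,0]],[[0.02,0,0],[0,0,0]],[[0.026,0,0],[0,0,0]],[[0.026,0,0],[0,0,0]]]'

```text
time_s: 12.25
ee_pos: [528.7, -242.1, 128.5]
orientation: [-179.9, 44.7, 86.9]
contact_force: [-0.0, -0.6, -1.6]
gripper_width: 19.7
```

```bash
cat > st.py <<'E'
from rest import *
o=manip.get_obs();e=o["ee_pos"]-O;R=Rt(o);print(o["time_s"],"tcp in rest",(e@xr).round(1),(e@yr).round(1),(e@zr).round(1),"F tool",(R.T@o["contact_force"]).round(2),"M",o["moment"].round(3),o["gripper_width"],o["ee_pos"].round(1),o["q"].round(0))
E
python3 st.py
```

```text
12.25 tcp in rest -137.0 -1.2 -3.4 F tool [ 0.66 -0.01  1.56] M [-0.395 -0.004  0.025] 19.7349586361525 [ 528.7 -242.1  128.5] [-52.  37.  77.  28. 102. -52.]
```

move_arm --plan '[[[0.002,0,0],[0,0,0]],[[0.004,0,0],[0,0,0]],[[0.004,0,0],[0,0,0]]]'

```text
time_s: 12.55
ee_pos: [529.4, -240.6, 126.7]
orientation: [180.0, 44.8, 86.7]
contact_force: [0.1, 0.2, -1.9]
gripper_width: 19.7
```

```bash
python3 st.py
```

```text
12.55 tcp in rest -136.8 -0.7 -5.7 F tool [1.49 0.1  1.22] M [-0.461  0.028 -0.019] 19.70004771363964 [ 529.4 -240.6  126.7] [-52.  37.  77.  28. 102. -52.]
```

move_arm --plan '[[[0.0015,0,0],[0,0,0]],[[0.003,0,0],[0,0,0]],[[0.003,0,0],[0,0,0]]]'

```text
time_s: 12.85
ee_pos: [529.5, -240.1, 126.1]
orientation: [179.9, 45.0, 86.7]
contact_force: [-2.9, -5.1, 5.9]
gripper_width: 19.9
```

```bash
python3 st.py
```

```text
12.85 tcp in rest -136.8 -0.5 -6.5 F tool [-7.89 -2.64 -0.41] M [-0.317  0.39   0.319] 19.944724326193654 [ 529.5 -240.1  126.1] [-52.  37.  77.  28. 102. -52.]
```

Contact with the rail is at the expected height. Release.

move_arm --plan '[[[0,0,0],[0,0,0]],[[0,0,0],[0,0,0]],[[0,0,0],[0,0,0]],[[0,0,0],[0,0,0]],[[0,0,0],[0,0,0]],[[0,0,0],[0,0,0]]]' --claw 0.55

```text
time_s: 13.45
ee_pos: [529.5, -238.4, 124.5]
orientation: [-180.0, 44.8, 86.8]
contact_force: [-0.2, -0.3, 0.3]
gripper_width: 50.7
```

move_arm --plan '[[[-0.03,0,0],[0,0,0]],[[-0.07,0,0],[0,0,0]],[[-0.1,0,0],[0,0,0]],[[-0.1,0,0],[0,0,0]]]'

```text
time_s: 13.85
ee_pos: [526.2, -312.8, 198.0]
orientation: [179.6, 45.2, 86.3]
contact_force: [0.6, 0.1, -0.5]
gripper_width: 50.7
```

```bash
python3 st.py; python3 - <<'E'
from rest import *
m=manip.camera_model("wrist");w=manip.grab_frame("wrist");cv2.imwrite("pics/p3.png",w)
for l,X in(("probe_tip",O),("probe_butt",O-180*xr)):
    print(l,"expect",proj("wrist",X,m).round(1),[(p.round(1).tolist(),round(cf,2)) for p,cf in pp(l,"wrist")])
for c in("scene",):
    im=manip.grab_frame(c)
    for l,X in(("probe_tip",O),("probe_butt",O-180*xr)):print(c,l,proj(c,X).round(1),[(p.round(1).tolist(),round(cf,2)) for p,cf in pp(l,c)])
E
```

```text
13.85 tcp in rest -136.1 0.2 95.8 F tool [0.47 0.57 0.22] M [-0.38   0.    -0.024] 50.72439767802098 [ 526.2 -312.8  198. ] [-56.  39.  65.  28. 112. -51.]
probe_tip expect [343.8 316.7] [([26.8, 150.3], 0.88)]
probe_butt expect [142.9 316.6] [([227.5, 433.9], 0.95), ([146.6, 317.1], 0.91)]
scene probe_tip [177.2 233.9] [([249.1, 347.6], 0.75), ([176.7, 230.0], 0.5), ([195.6, 198.9], 0.42), ([206.1, 397.3], 0.4)]
scene probe_butt [154.1 251.2] [([213.5, 221.9], 0.69), ([230.1, 401.3], 0.68), ([155.7, 252.7], 0.53)]
```

View pics/p3.png

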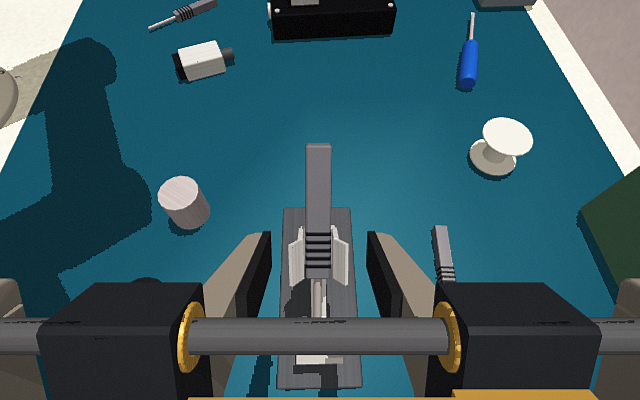

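The probe is parked: butt at (146, 317), between the cheeks and in line with the rest. Next, swing over to grip along its axis from the butt end.

```bash
cat >> rest.py <<'E'
RA=np.c_[xr,np.cross(zr,xr),zr]   # tool along the slope, tool z = zr
E
python3 - <<'E'
from rest import *
print(RA.round(2).tolist())
print(totool([530,-235,265],RA));print(totool(O-262*xr,RA))
E
```

```text
[[-0.04, 1.0, -0.04], [-0.71, -0.06, -0.71], [-0.71, 0.0, 0.71]]
(array([ 0.0015,  0.0006, -0.1019]), array([ 1.0000e-04, -1.5763e+00,  2.2000e-03]))
(array([ 0.0897,  0.0011, -0.1248]), array([ 1.0000e-04, -1.5763e+00,  2.2000e-03]))
```

move_arm --plan '[[[0,0,-0.04],[0,-1.575,0]],[[0,0,-0.08],[0,-1.575,0]],[[0.0015,0,-0.102],[0,-1.575,0]],[[0.0015,0,-0.102],[0,-1.575,0]],[[0.0015,0,-0.102],[0,-1.575,0]],[[0.0015,0,-0.102],[0,-1.575,0]],[[0.03,0.001,-0.11],[0,-1.575,0]],[[0.06,0.001,-0.117],[0,-1.575,0]]]'

```text
time_s: 14.95
ee_pos: [534.0, -183.7, 236.8]
orientation: [0.7, 66.0, -92.6]
contact_force: [-0.5, 0.0, -0.3]
gripper_width: 50.5
```

```bash
python3 st.py;python3 - <<'E'
from rest import *
print(totool(O-262*xr,RA))
E
```

```text
14.95 tcp in rest -255.1 0.8 31.8 F tool [ 0.24 -0.49 -0.12] M [ 0.22   0.048 -0.039] 50.458568490666785 [ 534.  -183.7  236.8] [-18.   5.  97. -24.  73.  -9.]
(array([ 0.0049, -0.0009, -0.0321]), array([-0.003 , -0.3674, -0.0039]))
```

move_arm --plan '[[[0.005,-0.001,-0.0321],[-0.003,-0.3674,-0.004]],[[0.005,-0.001,-0.0321],[-0.003,-0.3674,-0.004]],[[0.005,-0.001,-0.0321],[-0.003,-0.3674,-0.004]],[[0.005,-0.001,-0.0321],[-0.003,-0.3674,-0.004]],[[0.005,-0.001,-0.0321],[-0.003,-0.3674,-0.004]]]'

```text
time_s: 15.45
ee_pos: [533.9, -156.6, 217.8]
orientation: [-0.5, 45.5, -93.5]
contact_force: [-0.3, 0.6, -1.1]
gripper_width: 50.5
```

```bash
python3 - <<'E'
from rest import *
o=manip.get_obs();print(o["ee_pos"],o["q"].round(0));print(totool(O-262*xr,RA,o),totool(O-124*xr,RA,o))
m=manip.camera_model("wrist");w=manip.grab_frame("wrist");cv2.imwrite("pics/p4.png",w)
for l,X in(("probe_tip",O),("probe_butt",O-177*xr),("rest_rail",O-138*xr-10*zr),("rest_cheeks",O-87*xr)):
    print(l,"expect",proj("wrist",X,m).round(1),[(p.round(1).tolist(),round(cf,2)) for p,cf in pp(l,"wrist")])
E
```

```text
[ 533.86624745 -156.64340677  217.76996684] [ -5.  11. 100. -47.  74.  13.]
(array([-0.0013,  0.0008,  0.0008]), array([ 0.0045, -0.0079,  0.0042])) (array([0.1367, 0.0014, 0.0019]), array([ 0.0045, -0.0079,  0.0042]))
probe_tip expect [167.6 319.6] [([150.4, 425.8], 0.59)]
probe_butt expect [206.4 319.2] [([68.2, 463.7], 0.79), ([209.2, 322.1], 0.57)]
rest_rail expect [182.8 319.4] [([183.1, 319.2], 0.7)]
rest_cheeks expect [181.9 319.5] [([180.3, 320.0], 0.76)]
```

View pics/p4.png

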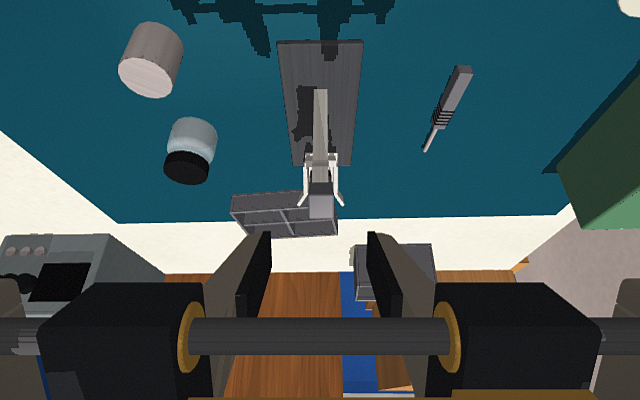

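The view matches my model: butt at (209, 321), rail at (183, 319). Advance along the axis and grip.

move_arm --plan '[[[0.03,0,0.001],[0.004,-0.006,0.003]],[[0.065,0.001,0.001],[0.004,-0.006,0.003]],[[0.1,0.001,0.001],[0.004,-0.006,0.003]],[[0.125,0.001,0.001],[0.004,-0.006,0.003]],[[0.137,0.001,0.001],[0.004,-0.006,0.003]],[[0.137,0.001,0.001],[0.004,-0.006,0.003]],[[0.137,0.001,0.001],[0.004,-0.006,0.003]]]'

```text
time_s: 16.4
ee_pos: [529.7, -254.0, 122.6]
orientation: [0.1, 45.0, -93.2]
contact_force: [-0.5, 0.4, -0.4]
gripper_width: 50.4
```

```bash
python3 st.py; python3 -c "
from rest import *
print(totool(O-124*xr,RA))"
```

```text
16.4 tcp in rest -124.5 0.5 0.8 F tool [ 0.05 -0.47 -0.52] M [ 0.343 -0.04  -0.021] 50.44055537024222 [ 529.7 -254.   122.6] [-16.  17. 105. -53.  60.  17.]
(array([ 0.0005, -0.0005, -0.0008]), array([-0.0024,  0.    ,  0.0001]))
```

move_arm --plan '[[[0,0,0],[0,0,0]],[[0,0,0],[0,0,0]],[[0,0,0],[0,0,0]],[[0,0,0],[0,0,0]],[[0,0,0],[0,0,0]],[[0,0,0],[0,0,0]]]' --claw 0 --newtons 45

```text
time_s: 17.0
ee_pos: [529.3, -253.8, 121.8]
orientation: [0.0, 45.0, -93.3]
contact_force: [-0.1, 2.4, 2.3]
gripper_width: 20.1
```

```bash
python3 st.py
```

```text
17.0 tcp in rest -124.1 0.0 0.2 F tool [-3.29 -0.27 -0.05] M [ 0.38   0.079 -0.069] 20.103044457015766 [ 529.3 -253.8  121.8] [-16.  17. 105. -53.  60.  17.]
```

move_arm --plan '[[[0,0,0.015],[0,0,0]],[[0,0,0.04],[0,0,0]],[[-0.02,0,0.07],[0,0,0]],[[-0.06,0,0.1],[0,0,0]],[[-0.1,0,0.12],[0,0,0]],[[-0.13,0,0.12],[0,0,0]],[[-0.13,0,0.12],[0,0,0]]]'

```text
time_s: 17.7
ee_pos: [531.6, -245.9, 302.6]
orientation: [0.6, 44.9, -92.7]
contact_force: [0.5, -0.0, -1.1]
gripper_width: 19.8
```

```bash
python3 st.py
```

```text
17.7 tcp in rest -257.6 1.9 122.3 F tool [ 0.76  0.52 -0.75] M [ 0.556 -0.055  0.047] 19.802537397592214 [ 531.6 -245.9  302.6] [-15.   5.  97. -46.  73.   1.]
```

```bash
cat >> rest.py <<'E'
RD=np.array([[0,1.,0],[0,0,-1],[-1,0,0]])  # tool down, tool z=-Y
E
python3 - <<'E'
from rest import *
print(totool([531,0,335],RD));print(totool([500,222,335],RD))
E
```

```text
(array([-0.1967, -0.0139, -0.1504]), array([-0.0553,  0.7863,  0.0146]))
(array([-0.3526, -0.0571, -0.3056]), array([-0.0553,  0.7863,  0.0146]))
```

move_arm --plan '[[[-0.03,-0.002,-0.024],[-0.0553,0.7863,0.0146]],[[-0.065,-0.005,-0.05],[-0.0553,0.7863,0.0146]],[[-0.1,-0.008,-0.08],[-0.0553,0.7863,0.0146]],[[-0.135,-0.01,-0.11],[-0.0553,0.7863,0.0146]],[[-0.17,-0.015,-0.14],[-0.0553,0.7863,0.0146]],[[-0.2,-0.02,-0.165],[-0.0553,0.7863,0.0146]],[[-0.235,-0.025,-0.195],[-0.0553,0.7863,0.0146]],[[-0.27,-0.035,-0.225],[-0.0553,0.7863,0.0146]]]'

```text
time_s: 18.5
ee_pos: [514.2, 104.5, 327.8]
orientation: [-96.0, 89.4, 173.7]
contact_force: [0.9, 0.5, -1.3]
gripper_width: 19.6
```

```bash
python3 - <<'E'
from rest import *
print(manip.get_obs()["ee_pos"]);print(totool([500,222,335],RD))
E
```

```text
[514.21626043 104.54585984 327.77053368]
(array([-0.0069, -0.0149, -0.1174]), array([-0.0056, -0.0012,  0.0108]))
```

move_arm --plan '[[[-0.003,-0.005,-0.04],[-0.0056,-0.001,0.0108]],[[-0.005,-0.01,-0.08],[-0.0056,-0.001,0.0108]],[[-0.007,-0.015,-0.117],[-0.0056,-0.001,0.0108]],[[-0.007,-0.015,-0.117],[-0.0056,-0.001,0.0108]],[[-0.007,-0.015,-0.117],[-0.0056,-0.001,0.0108]]]'

```text
time_s: 19.0
ee_pos: [499.6, 221.2, 335.4]
orientation: [22.5, 89.9, -67.2]
contact_force: [0.3, 0.3, -1.0]
gripper_width: 20.0
```

```bash
python3 lookr.py u1 square_mouth round_mouth eared_mouth unit probe_tip; python3 -c "
from rest import *
print(totool([620,222,335],RD))"
```

```text
square_mouth [([201.4, 343.0], 0.91), ([248.2, 239.2], 0.48)]
round_mouth [([145.5, 426.2], 0.98)]
eared_mouth [([93.7, 338.8], 0.62), ([145.0, 425.8], 0.18)]
unit [([136.0, 371.5], 0.75)]
probe_tip [([186.7, 164.9], 0.87), ([181.9, 321.4], 0.84)]
[499.6 221.2 335.4] [[0.0, 1.0, 0.004], [-0.001, 0.004, -1.0], [-1.0, 0.0, 0.001]] [11.  2. 86. -0. 92. 11.]
(array([ 0.0026,  0.1197, -0.0014]), array([ 0.0016, -0.0003, -0.0031]))
```

move_arm --plan '[[[0,0.04,0],[0,0,0]],[[0,0.08,0],[0,0,0]],[[0,0.11,0],[0,0,0]],[[0,0.12,0],[0,0,0]],[[0,0.12,0],[0,0,0]],[[0,0.12,0],[0,0,0]]]'

```text
time_s: 19.9
ee_pos: [619.8, 221.5, 337.8]
orientation: [99.1, 89.8, 9.2]
contact_force: [-0.2, 0.4, -1.5]
gripper_width: 19.8
```

```bash
python3 lookr.py u2 square_mouth round_mouth eared_mouth unit probe_tip;  python3 - <<'E'
from h import *
import pickle
m1,D1=pickle.load(open("u1.pkl","rb"));m2,D2=pickle.load(open("u2.pkl","rb"))
for l in D1:
    for D,m in((D1,m1),(D2,m2)):
        for p,c in D[l][:3]: print(l,onz(0,p,85,m).round(1),round(c,2))
    if D1[l] and D2[l]: print(l,"tri",tri([(0,D1[l][0][0],m1),(0,D2[l][0][0],m2)]))
a=cv2.imread("pics/u1.png");b=cv2.imread("pics/u2.png");cv2.imwrite("pics/u12.png",np.hstack([a[:,160:560],b[:,80:480]]))
E
```

```text
square_mouth [([198.8, 249.0], 0.88)]
round_mouth [([144.3, 321.9], 0.8)]
eared_mouth [([94.9, 237.3], 0.75)]
unit [([136.9, 285.8], 0.6)]
probe_tip [([188.9, 84.3], 0.81), ([185.0, 314.5], 0.78)]
[619.8 221.5 337.8] [[0.003, 1.0, 0.003], [0.0, 0.003, -1.0], [-1.0, 0.003, -0.0]] [ 9. 19. 66.  0. 95.  9.]
square_mouth [531.4 175.8  85. ] 0.91
square_mouth [396.9 111.7  85. ] 0.48
square_mouth [533.3 179.   85. ] 0.88
square_mouth tri (array([531.86286344, 175.6927135 ,  78.6815449 ]), [1.6, 1.6])
round_mouth [630.4 246.3  85. ] 0.98
round_mouth [625.2 247.7  85. ] 0.8
round_mouth tri (array([624.9426659 , 248.93100755, 102.40122432]), [0.7, 0.7])
eared_mouth [523.6 305.8  85. ] 0.62
eared_mouth [629.8 246.9  85. ] 0.18
eared_mouth [525.9 305.   85. ] 0.75
eared_mouth tri (array([524.07020262, 305.6284834 ,  76.76081429]), [0.4, 0.4])
unit [563.8 257.4  85. ] 0.75
unit [581.6 256.5  85. ] 0.6
unit tri (array([574.92099633, 250.64342082,  11.68266326]), [0.5, 0.5])
probe_tip [308.9 194.1  85. ] 0.87
probe_tip [504.  200.9  85. ] 0.84
probe_tip [327.6 191.6  85. ] 0.81
probe_tip [616.2 197.1  85. ] 0.78
probe_tip tri (array([272.2930092 , 173.66567541,   4.70372838]), [1.4, 1.4])
```

View pics/u12.png

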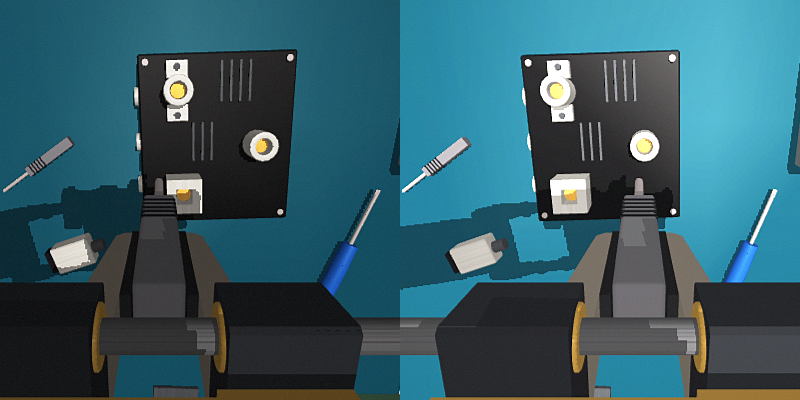

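Picture: eared collar at (93, 338) in view 1 and (95, 237) in view 2, round at (145, 426) and (144, 322), square at (201, 343) and (199, 249). The probe tip is near the image centre. Hover over the square collar and compare tip and mouth in one view.

```bash
python3 - <<'E'
from rest import *
print(totool([532,177,245],RD))
import pickle
for n in("u1","u2"):
    m,D=pickle.load(open(n+".pkl","rb"));p=D["probe_tip"][1][0];print(n,m["K"][1][2],onz(0,p,335-125,m),-np.array(m["R"]).T@np.array(m["t"]).ravel())
E
```

```text
(array([ 0.093 , -0.0881,  0.0448]), array([ 0.0038, -0.0006, -0.0039]))
u1 198.71785178492215 [502.75920614 228.35983267 210.        ] [499.88573763 293.2098472  504.86700554]
u2 198.71785178492215 [617.22403601 225.54950701 210.        ] [619.76401913 293.27142341 507.36376131]
```

move_arm --plan '[[[0.0,-0.045,0.02],[0.004,0,-0.004]],[[0.03,-0.088,0.045],[0.004,0,-0.004]],[[0.065,-0.088,0.047],[0.004,0,-0.004]],[[0.093,-0.088,0.047],[0.004,0,-0.004]],[[0.093,-0.088,0.047],[0.004,0,-0.004]],[[0.093,-0.088,0.047],[0.004,0,-0.004]]]'

```text
time_s: 20.8
ee_pos: [532.5, 174.8, 245.4]
orientation: [-169.7, 90.0, 100.3]
contact_force: [0.8, 0.2, -0.1]
gripper_width: 19.6
```

```bash
python3 lookr.py s1 square_mouth probe_tip eared_mouth round_mouth; python3 - <<'E'
from h import *
import pickle
m,D=pickle.load(open("s1.pkl","rb"));o=manip.get_obs()
for l,z in(("square_mouth",85),("probe_tip",o["ee_pos"][2]-125),("eared_mouth",85),("round_mouth",85)):
    for p,c in D[l]:print(l,onz(0,p,z,m).round(1),round(c,2))
for c in("scene","side"):
    manip.grab_frame(c)
    for l in("probe_tip","square_mouth"):print(c,l,[(p.round(1).tolist(),round(cf,2)) for p,cf in pp(l,c)])
    print(c,"tip at nominal",proj(c,o["ee_pos"]-[0,0,125]).round(1))
cv2.imwrite("pics/s1c.png",cv2.resize(cv2.imread("pics/s1.png")[80:280,200:440],(720,600)))
E
```

```text
square_mouth [([176.4, 317.2], 0.6), ([30.2, 307.7], 0.46)]
probe_tip [([179.4, 318.9], 0.87), ([169.9, 103.2], 0.59)]
eared_mouth [([35.4, 305.6], 0.86)]
round_mouth [([106.2, 420.7], 0.87), ([101.6, 354.8], 0.52)]
[532.5 174.8 245.4] [[-0.0, 1.0, -0.0], [0.001, -0.0, -1.0], [-1.0, -0.0, -0.001]] [ 6.  6. 92.  0. 83.  6.]
square_mouth [531.9 180.   85. ] 0.6
square_mouth [523.8 310.1  85. ] 0.46
probe_tip [533.5 184.7 121.5] 0.87
probe_tip [348.  193.2 121.5] 0.59
eared_mouth [521.9 305.9  85. ] 0.86
round_mouth [627.5 245.9  85. ] 0.87
round_mouth [566.6 250.   85. ] 0.52
scene probe_tip [([209.5, 351.9], 0.78), ([197.3, 200.3], 0.7), ([202.4, 399.6], 0.65), ([251.2, 349.0], 0.56)]
scene square_mouth [([221.1, 353.0], 0.66), ([244.8, 213.8], 0.31)]
scene tip at nominal [209.8 349.6]
side probe_tip [([171.7, 300.1], 0.64), ([355.5, 364.9], 0.6), ([207.4, 222.8], 0.44), ([293.8, 310.1], 0.3)]
side square_mouth [([183.2, 296.8], 0.56), ([140.7, 294.2], 0.56)]
side tip at nominal [174.8 299.7]
```

View pics/s1c.png

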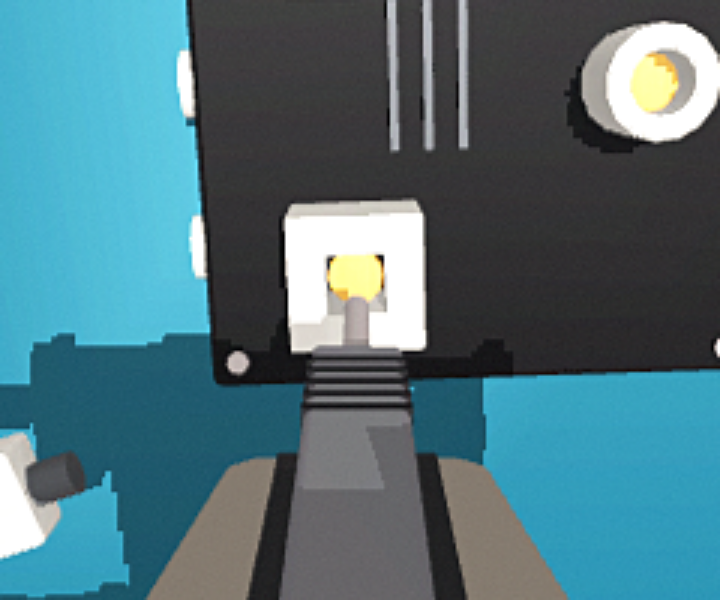

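```bash
python3 - <<'E'
from h import *
import pickle
m,D=pickle.load(open("s1.pkl","rb"))
for L in(122,127,132):print("tip",onz(0,(183,319),245.4-L,m).round(1))
print("mouth",onz(0,(174,318.6),85,m).round(1), "round",onz(0,(80+81/3,200+657/3),85,m).round(1))
# handle edges tilt: butt-side check, handle front end (x=+20): collar rows
E
```

```text
tip [533.6 182.  123.4]
tip [533.6 180.9 118.4]
tip [533.6 179.8 113.4]
mouth [533.3 182.4  85. ] round [626.  245.2  85. ]
```

The crop shows the tip at pixel (183, 319) and the square mouth centre at (174, 318.6). At their heights that is about 1.5 mm apart, so descend.

move_arm --plan '[[[0.012,0,-0.001],[0,0,0]],[[0.024,0,-0.001],[0,0,0]],[[0.032,0,-0.001],[0,0,0]],[[0.032,0,-0.001],[0,0,0]]]'

```text
time_s: 21.75
ee_pos: [531.0, 175.5, 210.0]
orientation: [-90.6, 89.7, 179.3]
contact_force: [0.1, -0.3, -0.9]
gripper_width: 19.8
```

```bash
python3 - <<'E'
from h import *
o=manip.get_obs();print(o["ee_pos"],o["contact_force"],o["moment"])
im=manip.grab_frame("wrist");cv2.imwrite("pics/s2.png",cv2.resize(im[100:230,240:400],(640,520)))
E
```

```text
[530.99530009 175.5246586  210.02837167] [ 0.13969403 -0.29471199 -0.85370854] [-0.014638   -0.04569468  0.0208713 ]
```

View pics/s2.png

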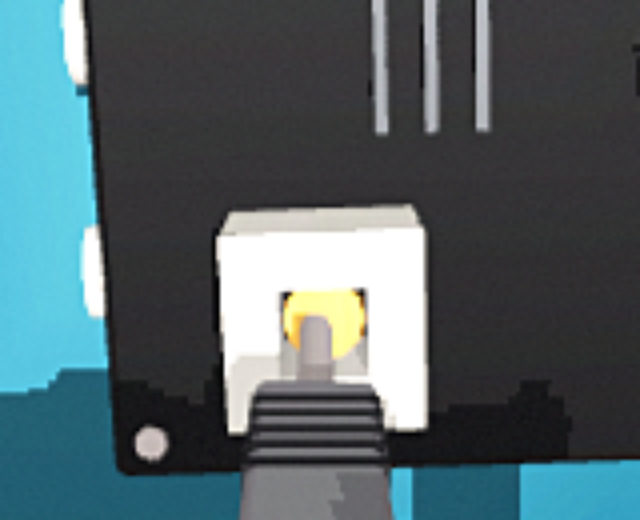

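The tip sits inside the bore outline, about 2 mm to the left (tip at (330, 315) in the crop, bore centre at (334, 323)). Correct that and feel downwards.

move_arm --plan '[[[0,0.0018,0],[0,0,0]],[[0.005,0.0018,0],[0,0,0]],[[0.01,0.0018,0],[0,0,0]],[[0.01,0.0018,0],[0,0,0]]]'

```text
time_s: 22.2
ee_pos: [533.7, 175.6, 201.6]
orientation: [-98.9, 89.9, 171.1]
contact_force: [-0.1, -0.3, -1.5]
gripper_width: 20.1
```

move_arm --plan '[[[0.002,0,0],[0,0,0]],[[0.004,0,0],[0,0,0]],[[0.004,0,0],[0,0,0]]]'

```text
time_s: 22.5
ee_pos: [534.1, 175.7, 198.3]
orientation: [-116.8, 89.9, 153.1]
contact_force: [0.1, 0.2, -1.5]
gripper_width: 20.1
```

move_arm --plan '[[[0.002,0,0],[0,0,0]],[[0.004,0,0],[0,0,0]],[[0.004,0,0],[0,0,0]]]'

```text
time_s: 22.8
ee_pos: [534.0, 175.7, 194.2]
orientation: [-111.7, 89.9, 158.2]
contact_force: [0.9, -0.2, -1.4]
gripper_width: 20.0
```

move_arm --plan '[[[0.002,0,0],[0,0,0]],[[0.004,0,0],[0,0,0]],[[0.004,0,0],[0,0,0]]]'

```text
time_s: 23.1
ee_pos: [534.4, 175.7, 191.0]
orientation: [-169.9, 90.0, 100.1]
contact_force: [-0.8, -0.4, 2.1]
gripper_width: 20.0
```

Contact felt: the change of 3.4 N means about 1.4 mm given. Press 3.5 mm more and hold.

move_arm --plan '[[[0.002,0,0],[0,0,0]],[[0.0035,0,0],[0,0,0]],[[0.0035,0,0],[0,0,0]]]'

```text
time_s: 23.4
ee_pos: [534.4, 175.7, 187.7]
orientation: [-178.8, 90.0, 91.2]
contact_force: [-1.7, -0.9, 6.0]
gripper_width: 19.8
```

The force rose 3.9 N over 3.3 mm, which matches the spring. It reads 7.3 N net, about 5 mm. Hold.

move_arm --plan '[[[0,0,0],[0,0,0]],[[0,0,0],[0,0,0]],[[0,0,0],[0,0,0]],[[0,0,0],[0,0,0]],[[0,0,0],[0,0,0]],[[0,0,0],[0,0,0]]]'

```text
time_s: 24.0
ee_pos: [534.4, 175.7, 187.8]
orientation: [179.6, 90.0, 89.6]
contact_force: [-2.4, -0.5, 5.7]
gripper_width: 19.7
```

move_arm --plan '[[[-0.02,0,0],[0,0,0]],[[-0.045,0,0],[0,0,0]],[[-0.055,0,0],[0,0,0]],[[-0.055,0,0],[0,0,0]]]'

```text
time_s: 24.4
ee_pos: [535.2, 175.8, 243.3]
orientation: [108.7, 89.8, 18.7]
contact_force: [-0.4, 0.3, -1.5]
gripper_width: 19.9
```

```bash
python3 - <<'E'
from rest import *
import pickle
o=manip.get_obs();print(o["ee_pos"],o["contact_force"].round(1))
# rim circle centres from the white ring in u1,u2,s1
for n,(a,b) in(("u1",((93,338),(145,426))),("u2",((95,237),(144,322))),("s1",((35,306),(106,420)))):
    m,D=pickle.load(open(n+".pkl","rb"));im=cv2.imread(f"pics/{n}.png")
    for nm,(r,c) in(("eared",a),("round",b)):
        r0=max(r-30,0);s=im[r0:r+30,c-30:c+30];hsv=cv2.cvtColor(s,cv2.COLOR_BGR2HSV)
        bright=((hsv[...,1]<40)&(hsv[...,2]>225)).astype(np.uint8)
        ct=max(cv2.findContours(bright,cv2.RETR_EXTERNAL,cv2.CHAIN_APPROX_NONE)[0],key=cv2.contourArea)
        (x,y),rad=cv2.minEnclosingCircle(ct);el=cv2.fitEllipse(ct) if len(ct)>5 else None
        px=(r0+el[0][1],c-30+el[0][0]);print(n,nm,np.round(px,1),np.round(el[1],1),onz(0,px,85,m).round(1))
E
```

```text
[535.22144483 175.77969886 243.28950083] [-0.4  0.3 -1.5]
u1 eared [ 84.3 337.6] [27.7 43.4] [522.  316.2  85. ]
u1 round [145.9 423.9] [25.8 28.2] [627.6 245.8  85. ]
u2 eared [ 85.5 235.4] [28.8 42.7] [524.3 315.4  85. ]
u2 round [145.9 324.1] [28.  28.2] [627.9 245.8  85. ]
s1 eared [ 27.8 306.5] [39.  48.4] [522.8 312.   85. ]
s1 round [106.7 420.6] [36.1 39.2] [627.4 245.4  85. ]
```

```bash
python3 -c "
from rest import *
print(totool([627,239.4,235],RD))"
```

```text
(array([ 0.0086,  0.0917, -0.0637]), array([-0.0005, -0.0009, -0.0026]))
```

move_arm --plan '[[[0,0.035,-0.025],[0,0,-0.002]],[[0,0.07,-0.05],[0,0,-0.002]],[[0,0.0917,-0.0637],[0,0,-0.002]],[[0.0086,0.0917,-0.0637],[0,0,-0.002]],[[0.0086,0.0917,-0.0637],[0,0,-0.002]],[[0.0086,0.0917,-0.0637],[0,0,-0.002]]]'

```text
time_s: 25.0
ee_pos: [624.7, 238.7, 231.9]
orientation: [-87.7, 89.7, -177.7]
contact_force: [0.1, 0.2, -1.1]
gripper_width: 19.3
```

```bash
cat > ring.py <<'E'
# compare collar rim (white ring, fitted by its upper arc/outer contour) with the probe tip in one wrist view
from rest import *
import sys
n=sys.argv[1];dy=float(sys.argv[2]) if len(sys.argv)>2 else 6.3
m=manip.camera_model("wrist");o=manip.get_obs();im=manip.grab_frame("wrist");cv2.imwrite(f"pics/{n}.png",im)
e=o["ee_pos"];print("tcp",e.round(1),o["contact_force"].round(1))
for l,z in(("probe_tip",e[2]-127),(n.split("_")[0]+"_mouth",85)):
    for p,c in pp(l,"wrist")[:2]:print(l,p.round(1),round(c,2),onz(0,p,z,m).round(1))
r,c=proj(0,[e[0]+.6,e[1]+dy,85],m).astype(int);r0=r-35;s=im[r0:r+35,c-35:c+35]
hsv=cv2.cvtColor(s,cv2.COLOR_BGR2HSV);br=((hsv[...,1]<40)&(hsv[...,2]>225)).astype(np.uint8)
ct=max(cv2.findContours(br,cv2.RETR_EXTERNAL,cv2.CHAIN_APPROX_NONE)[0],key=cv2.contourArea).reshape(-1,2)
P=np.array([onz(0,(r0+y,c-35+x),85,m)[:2] for x,y in ct])
from scipy.optimize import least_squares
f=least_squares(lambda q:np.hypot(*(P-q).T)-18,P.mean(0),loss="soft_l1",f_scale=.5);print("rim centre (r=18 fit)",f.x.round(1),"cost",round(f.cost/len(P),2),"bbox",P.min(0).round(1),P.max(0).round(1))
E
python3 ring.py round_1
```

```text
tcp [624.7 238.7 231.9] [ 0.1  0.2 -1.1]
probe_tip [224.2  31.2] 0.95 [362.8 206.3 104.9]
probe_tip [181.3 318.1] 0.63 [624.3 246.2 104.9]
round_mouth [178.7 322.9] 0.73 [628.6 244.4  85. ]
rim centre (r=18 fit) [627.9 245.3] cost 1.52 bbox [611.  229.6] [645.5 262.9]
```

move_arm --plan '[[[0.005,0.001,0],[0,0,0]],[[0.015,0.001,0],[0,0,0]],[[0.022,0.001,0],[0,0,0]],[[0.022,0.001,0],[0,0,0]]]'

```text
time_s: 25.55
ee_pos: [625.7, 239.1, 209.1]
orientation: [-88.7, 89.6, -178.7]
contact_force: [-0.5, -1.0, -1.4]
gripper_width: 19.8
```

```bash
python3 ring.py round_2
```

```text
tcp [625.7 239.1 209.1] [-0.5 -1.  -1.4]
probe_tip [180.9 319.3] 0.69 [626.3 246.9  82.1]
probe_tip [289.9 457.5] 0.62 [758.2 140.7  82.1]
round_mouth [180.  322.9] 0.93 [629.4 248.3  85. ]
rim centre (r=18 fit) [627.6 244.5] cost 1.67 bbox [611.2 233.1] [645.2 262.3]
```

move_arm --plan '[[[0.003,0.0018,0],[0,0,0]],[[0.006,0.0018,0],[0,0,0]],[[0.01,0.0018,0],[0,0,0]],[[0.01,0.0018,0],[0,0,0]]]'

```text
time_s: 26.1
ee_pos: [628.2, 239.3, 200.5]
orientation: [-93.4, 89.8, 176.5]
contact_force: [0.6, -0.5, -1.3]
gripper_width: 20.0
```

```bash
python3 -c "
from h import *
o=manip.get_obs();print(o['ee_pos'],o['contact_force'],Rt(o)[:,0].round(4))"
```

```text
[628.21763538 239.25328602 200.45733116] [ 0.64398915 -0.47389402 -1.34337547] [-4.1e-03  3.0e-04 -1.0e+00]
```

move_arm --plan '[[[0.002,0,0],[0,0,0]],[[0.004,0,0],[0,0,0]],[[0.004,0,0],[0,0,0]]]'

```text
time_s: 26.4
ee_pos: [628.5, 239.3, 197.1]
orientation: [-97.3, 89.8, 172.7]
contact_force: [-0.0, 0.2, -1.0]
gripper_width: 19.7
```

move_arm --plan '[[[0.002,0,0],[0,0,0]],[[0.004,0,0],[0,0,0]],[[0.004,0,0],[0,0,0]]]'

```text
time_s: 26.7
ee_pos: [628.5, 239.3, 193.0]
orientation: [-97.6, 89.8, 172.3]
contact_force: [-0.1, -0.3, -1.6]
gripper_width: 19.7
```

move_arm --plan '[[[0.002,0,0],[0,0,0]],[[0.004,0,0],[0,0,0]],[[0.004,0,0],[0,0,0]]]'

```text
time_s: 27.0
ee_pos: [628.9, 239.4, 189.9]
orientation: [-109.5, 89.9, 160.4]
contact_force: [-0.5, -0.6, 2.5]
gripper_width: 19.8
```

move_arm --plan '[[[0.002,0,0],[0,0,0]],[[0.0034,0,0],[0,0,0]],[[0.0034,0,0],[0,0,0]]]'

```text
time_s: 27.3
ee_pos: [628.9, 239.4, 186.7]
orientation: [-112.3, 89.9, 157.6]
contact_force: [-1.5, -0.3, 5.2]
gripper_width: 20.0
```

move_arm --plan '[[[0,0,0],[0,0,0]],[[0,0,0],[0,0,0]],[[0,0,0],[0,0,0]],[[0,0,0],[0,0,0]],[[0,0,0],[0,0,0]],[[0,0,0],[0,0,0]]]'

```text
time_s: 27.9
ee_pos: [628.9, 239.4, 186.6]
orientation: [-111.3, 89.9, 158.7]
contact_force: [-1.4, -0.4, 5.1]
gripper_width: 19.7
```

move_arm --plan '[[[-0.02,0,0],[0,0,0]],[[-0.045,0,0],[0,0,0]],[[-0.052,0,0],[0,0,0]],[[-0.052,-0.035,-0.02],[0,0,0]],[[-0.052,-0.07,-0.04],[0,0,0]],[[-0.05,-0.105,-0.0605],[0,0,0]],[[-0.045,-0.105,-0.0605],[0,0,0]],[[-0.045,-0.105,-0.0605],[0,0,0]]]'

```text
time_s: 28.7
ee_pos: [522.6, 300.0, 229.4]
orientation: [-82.4, 89.7, -172.4]
contact_force: [0.6, -0.3, -1.6]
gripper_width: 20.0
```

```bash
python3 ring.py eared_1
```

```text
tcp [522.6 300.  229.4] [ 0.6 -0.3 -1.6]
probe_tip [270.3 121.5] 0.97 [336.6 221.2 102.4]
probe_tip [180.  317.7] 0.58 [521.9 308.6 102.4]
eared_mouth [175.5 321.1] 0.61 [524.9 309.1  85. ]
eared_mouth [306.2 319.5] 0.18 [523.6 172.4  85. ]
rim centre (r=18 fit) [522.9 309.6] cost 1.38 bbox [505.4 290.5] [539.7 328.1]
```

```bash
python3 - <<'E'
from h import *
cv2.imwrite("pics/e1c.png",cv2.resize(cv2.imread("pics/eared_1.png")[110:240,240:400],(640,520)))
E
```

```text
(no output)
```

View pics/e1c.png

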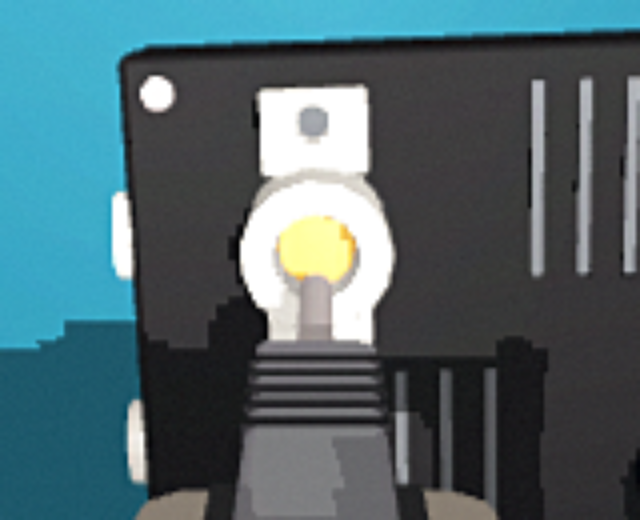

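```bash
python3 - <<'E'
from h import *
m=manip.camera_model("wrist");print(manip.get_obs()["ee_pos"])
print(onz(0,(174.1,319.1),85,m).round(1),onz(0,(183,318.8),102.4,m).round(1))
E
```

```text
[524.59486797 299.15734796 230.83481057]
[525.4 309.5  85. ] [525.1 304.9 102.4]
```

The eared rim is centred at (256, 316) in the crop and the tip is at about (292, 315). Correct by about +4 mm in y, then descend.

move_arm --plan '[[[0.005,0,-0.004],[0,0,0]],[[0.015,0,-0.004],[0,0,0]],[[0.022,0,-0.004],[0,0,0]],[[0.022,0,-0.004],[0,0,0]]]'

```text
time_s: 29.25
ee_pos: [522.8, 303.3, 207.1]
orientation: [-83.6, 89.6, -173.7]
contact_force: [-0.5, -1.0, -1.3]
gripper_width: 19.4
```

```bash
python3 ring.py eared_2; python3 - <<'E'
from h import *
im=cv2.imread("pics/eared_2.png");m=manip.camera_model("wrist")
# ring: left/right/top extents of bright low-saturation pixels in rows near the mouth; shank top in the bore
hsv=cv2.cvtColor(im,cv2.COLOR_BGR2HSV);br=(hsv[...,1]<40)&(hsv[...,2]>225)
for r in range(150,212,3):
    c=np.nonzero(br[r,280:360])[0];y=np.nonzero((hsv[r,280:360,1]>90)&(hsv[r,280:360,0]<35)&(hsv[r,280:360,2]>150))[0]
    print(r,(c.min()+280,c.max()+280) if len(c) else None,"brass",(y.min()+280,y.max()+280) if len(y) else None, im[r,319].tolist())
E
```

```text
tcp [522.8 303.3 207.1] [-0.5 -1.  -1.3]
probe_tip [282.3 109.2] 0.87 [322.7 212.2  80.1]
probe_tip [180.1 319.4] 0.59 [523.5 311.9  80.1]
eared_mouth [184.5 318.8] 0.65 [523. 309.  85.]
rim centre (r=18 fit) [522.8 310. ] cost 1.6 bbox [505.8 298.8] [539.6 327.8]
150 (np.int64(304), np.int64(331)) brass None [175, 177, 179]
153 (np.int64(304), np.int64(332)) brass None [255, 255, 255]
156 (np.int64(304), np.int64(331)) brass None [255, 255, 255]
159 (np.int64(304), np.int64(331)) brass None [209, 220, 223]
162 (np.int64(330), np.int64(330)) brass None [197, 205, 211]
165 (np.int64(309), np.int64(333)) brass None [255, 255, 255]
168 (np.int64(305), np.int64(335)) brass None [255, 255, 255]
171 (np.int64(302), np.int64(335)) brass None [255, 254, 255]
174 (np.int64(301), np.int64(336)) brass (np.int64(312), np.int64(325)) [168, 255, 255]
177 (np.int64(299), np.int64(337)) brass (np.int64(309), np.int64(328)) [166, 255, 255]
180 (np.int64(299), np.int64(338)) brass (np.int64(308), np.int64(328)) [179, 179, 189]
183 (np.int64(299), np.int64(338)) brass (np.int64(309), np.int64(328)) [178, 181, 192]
186 (np.int64(299), np.int64(338)) brass (np.int64(311), np.int64(326)) [178, 181, 193]
189 (np.int64(300), np.int64(337)) brass None [180, 181, 193]
192 (np.int64(302), np.int64(336)) brass None [182, 182, 194]
195 (np.int64(304), np.int64(333)) brass None [134, 128, 134]
198 None brass None [78, 73, 73]
201 None brass None [144, 138, 140]
204 None brass None [131, 127, 129]
207 None brass None [24, 24, 23]
210 None brass None [46, 43, 43]
```

Centred: rim centre at (183, 318.5), tip at (183, 319). Feel down.

move_arm --plan '[[[0.003,0,0],[0,0,0]],[[0.006,0,0],[0,0,0]],[[0.007,0,0],[0,0,0]],[[0.007,0,0],[0,0,0]]]'

```text
time_s: 29.8
ee_pos: [523.6, 303.8, 202.1]
orientation: [-97.5, 89.8, 172.5]
contact_force: [0.1, -0.5, -1.8]
gripper_width: 20.2
```

move_arm --plan '[[[0.002,0,0],[0,0,0]],[[0.003,0,0],[0,0,0]],[[0.003,0,0],[0,0,0]]]'

```text
time_s: 30.1
ee_pos: [523.6, 303.9, 199.2]
orientation: [-98.8, 89.8, 171.2]
contact_force: [-0.2, 0.1, -1.3]
gripper_width: 19.8
```

move_arm --plan '[[[0.002,0,0],[0,0,0]],[[0.004,0,0],[0,0,0]],[[0.004,0,0],[0,0,0]]]'

```text
time_s: 30.4
ee_pos: [523.5, 303.8, 194.9]
orientation: [-94.7, 89.8, 175.2]
contact_force: [0.3, -0.3, -1.3]
gripper_width: 19.9
```

move_arm --plan '[[[0.002,0,0],[0,0,0]],[[0.004,0,0],[0,0,0]],[[0.004,0,0],[0,0,0]]]'

```text
time_s: 30.7
ee_pos: [523.9, 304.0, 191.7]
orientation: [-109.5, 89.9, 160.5]
contact_force: [-0.5, -1.0, 1.5]
gripper_width: 19.6
```

move_arm --plan '[[[0.002,0,0],[0,0,0]],[[0.004,0,0],[0,0,0]],[[0.004,0,0],[0,0,0]]]'

```text
time_s: 31.0
ee_pos: [523.9, 304.0, 187.9]
orientation: [-114.4, 89.9, 155.6]
contact_force: [-0.5, -0.6, 6.2]
gripper_width: 19.9
```

move_arm --plan '[[[0,0,0],[0,0,0]],[[0,0,0],[0,0,0]],[[0,0,0],[0,0,0]],[[0,0,0],[0,0,0]],[[0,0,0],[0,0,0]],[[0,0,0],[0,0,0]]]'

```text
time_s: 31.6
ee_pos: [523.9, 304.0, 188.2]
orientation: [-115.9, 89.9, 154.1]
contact_force: [-1.7, 0.2, 6.1]
gripper_width: 19.4
```

```bash
python3 - <<'E'
from rest import *
o=manip.get_obs();print(o["ee_pos"],o["contact_force"])
E
```

```text
[523.94957313 303.99423508 188.17054572] [-1.72842129  0.22603839  6.1251637 ]
```

All three contacts pressed (about 5, 4.5 and 5.4 mm). Return to the rest.

move_arm --plan '[[[-0.02,0,0],[0,0,0]],[[-0.06,0,0],[0,0,0]],[[-0.105,0,0],[0,0,0]],[[-0.14,0,0.02],[0,0,0]],[[-0.145,0.002,0.06],[0,0,0]],[[-0.145,0.004,0.1],[0,0,0]],[[-0.145,0.006,0.14],[0,0,0]],[[-0.145,0.007,0.18],[0,0,0]]]'

```text
time_s: 32.4
ee_pos: [530.8, 122.3, 331.4]
orientation: [-98.2, 89.8, 171.8]
contact_force: [0.7, -0.6, -0.3]
gripper_width: 19.5
```

```bash
python3 - <<'E'
from rest import *
print(totool(O-257*xr+122*zr,RA))
E
```

```text
(array([ 0.0292, -0.0008,  0.3683]), array([ 0.0539, -0.7856, -0.0189]))
```

move_arm --plan '[[[0,0,0.045],[0.01,-0.14,0]],[[0,0,0.09],[0.02,-0.28,-0.005]],[[0,0,0.135],[0.03,-0.42,-0.01]],[[0.005,0,0.18],[0.04,-0.56,-0.015]],[[0.01,0,0.225],[0.05,-0.7,-0.019]],[[0.015,0,0.27],[0.0539,-0.7856,-0.0189]],[[0.02,0,0.31],[0.0539,-0.7856,-0.0189]],[[0.025,-0.001,0.345],[0.0539,-0.7856,-0.0189]]]'

```text
time_s: 33.2
ee_pos: [529.3, -222.1, 304.8]
orientation: [-0.2, 45.1, -93.3]
contact_force: [0.5, -0.0, -0.6]
gripper_width: 19.6
```

```bash
python3 st.py; python3 - <<'E'
from rest import *
print(totool(O-150*xr+90*zr,RA));print(totool(O-128*xr+60*zr,RA))
E
```

```text
33.2 tcp in rest -275.8 -1.8 107.1 F tool [ 0.41  0.52 -0.41] M [ 0.577 -0.021  0.036] 19.59993282929115 [ 529.3 -222.1  304.8] [-12.   4.  97. -46.  76.   2.]
(array([ 0.1259,  0.0019, -0.017 ]), array([ 0.0022, -0.0011,  0.0007]))
(array([ 0.1479,  0.002 , -0.047 ]), array([ 0.0022, -0.0011,  0.0007]))
```

move_arm --plan '[[[0.04,0.001,-0.005],[0.002,-0.001,0]],[[0.085,0.002,-0.012],[0.002,-0.001,0]],[[0.126,0.002,-0.02],[0.002,-0.001,0]],[[0.145,0.002,-0.04],[0.002,-0.001,0]],[[0.148,0.002,-0.057],[0.002,-0.001,0]],[[0.148,0.002,-0.057],[0.002,-0.001,0]],[[0.148,0.002,-0.057],[0.002,-0.001,0]]]'

```text
time_s: 33.9
ee_pos: [528.3, -285.4, 162.0]
orientation: [0.1, 45.0, -93.2]
contact_force: [0.8, 0.6, -1.8]
gripper_width: 19.8
```

```bash
python3 st.py; python3 - <<'E'
from rest import *
print(totool(O-128*xr+12*zr,RA));print(totool(O-127*xr,RA))
o=manip.get_obs();t=o["ee_pos"]+Rt(o)@[126,0.5,-5];b=o["ee_pos"]+Rt(o)@[-53,0,0]
for c in("scene","side"):
    manip.grab_frame(c)
    for l,X in(("probe_tip",t),("probe_butt",b)):print(c,l,proj(c,X).round(1),[(p.round(1).tolist(),round(cf,2)) for p,cf in pp(l,c)])
E
```

```text
33.9 tcp in rest -130.1 0.8 50.9 F tool [ 0.81  0.76 -1.72] M [ 0.506 -0.029  0.013] 19.794098391835217 [ 528.3 -285.4  162. ] [-19.  14. 104. -52.  60.  11.]
(array([ 0.0021, -0.0008, -0.0389]), array([-0.0015,  0.0008, -0.0005]))
(array([ 0.0031, -0.0009, -0.0509]), array([-0.0015,  0.0008, -0.0005]))
scene probe_tip [165.5 227.3] [([195.3, 199.0], 0.64), ([204.4, 400.6], 0.63), ([163.0, 226.3], 0.62)]
scene probe_butt [139.7 243. ] [([229.4, 399.8], 0.61), ([137.6, 243.5], 0.59), ([214.0, 222.7], 0.52), ([183.3, 298.6], 0.43)]
side probe_tip [363.4 311.1] [([361.0, 311.6], 0.63), ([356.5, 367.4], 0.63)]
side probe_butt [284.7 308.5] [([308.9, 361.4], 0.59), ([280.4, 309.3], 0.57), ([188.0, 251.8], 0.5), ([213.6, 384.1], 0.27)]
```

Probe aligned as expected; lower it into the rest.

move_arm --plan '[[[0.001,-0.0008,-0.012],[-0.0015,0.0008,0]],[[0.002,-0.0008,-0.024],[-0.0015,0.0008,0]],[[0.002,-0.0008,-0.035],[-0.0015,0.0008,0]],[[0.002,-0.0008,-0.043],[-0.0015,0.0008,0]],[[0.002,-0.0008,-0.043],[-0.0015,0.0008,0]],[[0.002,-0.0008,-0.043],[-0.0015,0.0008,0]]]'

```text
time_s: 34.8
ee_pos: [529.2, -256.3, 130.1]
orientation: [0.0, 45.0, -93.2]
contact_force: [0.9, 0.8, -1.4]
gripper_width: 19.8
```

```bash
python3 st.py
```

```text
34.8 tcp in rest -128.1 0.1 7.8 F tool [ 0.35  0.84 -1.56] M [ 0.562 -0.004  0.003] 19.83546479278632 [ 529.2 -256.3  130.1] [-16.  17. 105. -53.  60.  16.]
```

move_arm --plan '[[[0,0,-0.003],[0,0,0]],[[0,0,-0.006],[0,0,0]],[[0,0,-0.006],[0,0,0]],[[0,0,-0.006],[0,0,0]]]'

```text
time_s: 35.2
ee_pos: [529.7, -254.2, 128.3]
orientation: [0.1, 44.7, -93.2]
contact_force: [-2.1, -5.9, 3.5]
gripper_width: 19.7
```

```bash
python3 st.py
```

```text
35.2 tcp in rest -128.4 0.5 4.9 F tool [ 1.8  -1.74  6.68] M [-1.17   0.215 -0.151] 19.706970142317548 [ 529.7 -254.2  128.3] [-15.  17. 105. -53.  60.  16.]
```

Contact comes about 5 mm early, so the probe sits slightly tilted in the grip and its front touches the rail first. Releasing here lets it settle by a few mm.

move_arm --plan '[[[0,0,-0.001],[0,0,0]],[[0,0,-0.001],[0,0,0]],[[0,0,-0.001],[0,0,0]],[[0,0,-0.001],[0,0,0]],[[0,0,-0.001],[0,0,0]],[[0,0,-0.001],[0,0,0]]]' --claw 0.5

```text
time_s: 35.8
ee_pos: [529.4, -251.6, 125.3]
orientation: [0.1, 45.0, -93.2]
contact_force: [0.0, 0.5, -0.0]
gripper_width: 45.9
```

```bash
python3 st.py
```

```text
35.8 tcp in rest -128.1 -0.0 1.0 F tool [-0.37 -0.02 -0.4 ] M [0.332 0.015 0.047] 45.90027600027145 [ 529.4 -251.6  125.3] [-15.  17. 105. -53.  60.  17.]
```

move_arm --plan '[[[-0.03,0,0],[0,0,0]],[[-0.07,0,0],[0,0,0]],[[-0.11,0,0],[0,0,0]],[[-0.14,0,0],[0,0,0]],[[-0.14,0,0],[0,0,0]],[[-0.14,0,0],[0,0,0]]]'

```text
time_s: 36.4
ee_pos: [535.0, -152.7, 224.1]
orientation: [0.1, 45.0, -93.1]
contact_force: [-0.3, -0.7, -1.1]
gripper_width: 45.8
```

```bash
python3 st.py; python3 - <<'E'
from rest import *
m=manip.camera_model("wrist");w=manip.grab_frame("wrist");cv2.imwrite("pics/end.png",w)
for c in("wrist","scene","side"):
    if c!="wrist":manip.grab_frame(c)
    for l,X in(("probe_tip",O+2*xr),("probe_butt",O-178*xr)):print(c,l,"expect",proj(c,X,m if c=="wrist" else None).round(1),[(p.round(1).tolist(),round(cf,2)) for p,cf in pp(l,c)])
for l,p in(("spool",(245,216)),("driver",(283,255)),("plug",(210,356)),("meter",(310,461)),("weight",(186,296)),("jar",(175,276))):print(l,[(q.round().tolist(),round(cf,2)) for q,cf in pp(l,"side")][:2])
E
```

```text
36.4 tcp in rest -268.0 0.1 0.8 F tool [ 1.24 -0.3  -0.3 ] M [ 0.354 -0.034  0.026] 45.840153085563685 [ 535.  -152.7  224.1] [ -5.  10. 100. -47.  75.  14.]
wrist probe_tip expect [163.5 317.8] [([148.3, 421.3], 0.74), ([201.7, 320.1], 0.39)]
wrist probe_butt expect [201.3 317.5] [([63.3, 456.7], 0.89), ([204.1, 318.1], 0.63)]
scene probe_tip expect [177.4 233.7] [([203.3, 401.7], 0.54), ([174.6, 233.7], 0.47), ([197.4, 201.0], 0.42)]
scene probe_butt expect [154.4 250.9] [([153.4, 253.2], 0.66), ([248.9, 349.5], 0.65), ([212.7, 222.4], 0.55), ([228.5, 400.5], 0.52)]
side probe_tip expect [356.3 310.5] [([356.7, 308.9], 0.84), ([207.7, 221.7], 0.68), ([357.8, 367.1], 0.53)]
side probe_butt expect [280.6 308.3] [([278.0, 307.1], 0.84), ([307.7, 360.3], 0.58), ([190.0, 254.7], 0.46)]
spool [([274.0, 389.0], 0.63)]
driver [([215.0, 382.0], 0.76)]
plug [([228.0, 251.0], 0.61)]
meter [([274.0, 392.0], 0.61), ([143.0, 297.0], 0.47)]
weight [([302.0, 255.0], 0.88)]
jar [([352.0, 249.0], 0.66)]
```

The park matches the first one: the butt is 2.8 px from expected, the same as before, and the side view puts the tip at the foot. The bystanders are where they were.

move_arm --plan '[[[-0.02,0,0.0],[0,0,0]],[[-0.02,0,0],[0,0,0]],[[-0.02,0,0],[0,0,0]],[[-0.02,0,0],[0,0,0]],[[-0.02,0,0],[0,0,0]]]'

```text
time_s: 37.65
ee_pos: [535.3, -139.0, 237.8]
orientation: [-0.0, 45.0, -93.3]
contact_force: [0.1, 0.6, 0.1]
gripper_width: 45.8
```

```bash
python3 -c "
from plant import manip
print(manip.job_done())"
```

```text
the job is handed in; nothing more can be done
None
```

I laid the probe in the sloping rest, took it again by the butt end, pressed the three contacts in order, and put it back in the rest. I handed the job in at about 38 s of the 72 s allowed; it reported no verdict.

| Contact | Net force | Depth estimated from force | Hold |
|---|---|---|---|
| Square | about 7.3 N | about 5 mm | about 0.6 s |
| Round | about 6.5 N | about 4.5 mm | about 0.6 s |
| Eared | about 7.4 N | about 5.4 mm | about 0.6 s |

**Final probe position:** The side view shows the tip at the foot and the butt within about 3 px of where it should be. The wrist view gives the same reading for the butt as the first parking did.

**Bystanders:** In the side view, spool, driver, plug, jar and weight are within about 4 px of where they started. The meter's best detection fell on the spool, and its second, weaker one on its old place. The robot touches nothing.

**Checks that disagreed:**
- **Final lay-down:** the probe met the rest about 5 mm early because it was slightly tilted in the grip. It settled when I let go.
- **Rest height:** the camera measurement came out about 5 mm higher than the text. I used the text's value, and contact confirmed it.
- **Eared collar:** the first position estimate was about 4 mm off, and I corrected it before going down.

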